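UV dose for filter cassettes in a drawer lamp unit

ROBOT

A 6-joint arm with a two-finger parallel gripper is mounted at the origin on a cart in front of the work surface, level with it; the furniture and walls round the work are solid. World frame = base frame: x ahead of the robot, y to its left, z up, the work surface at z = 0. Lengths are in m, angles in rad, forces in N, time in s.
With the tool pointing down it reaches from about 0.35 to 0.875 m from the base axis. Payload 15.5 kg.
Tool frame: the origin (TCP) lies midway between the tips of the shut fingers; the grasp point (between the pads) lies env.pinch_z behind it (env.pinch_z is the distance from the TCP to the grasp point, in m); z points along the fingers, y is the line along which they close (so a half turn about z gives the same grasp; the last joint's range is limited). The gripper opens to 85 mm and grips with 20 to 120 N. Pads are 22 mm wide; open, the fingers measure 114 mm over their backs; the gripper's body (76 mm by 85 mm) begins 54 mm behind the grasp point. The pads swing forward as they close: fully open they stand 13 mm farther back than shut.
Start: joints at [1.218, 0.494, 1.345, -0, 1.302, -0.096], TCP at [0.159, 0.604, 0.231] pointing down, gripper open.
Joint ranges: [-2.91, 2.91], [-0.82, 2.16], [0.22, 2.67], [-1.22, 4.37], [0.12, 2.79], [-3.08, 3.08]. Speed limits (rad/s): [1.89, 1.89, 2.57, 3.01, 3.01, 3.01].

INTERFACE

Orientations are given as a unit quaternion [w, x, y, z].
In Python, from workcell import env, vision gives the robot as it stands.
- The arm moves only by the tool move_arm, never from a script. Its argument "deltas" is a list of rows, each a list of 6 numbers: the shift along the tool's x, y, z normalised to -1 to 1, where 1 is 0.15 m, then the turn, a rotation vector about the tool's x, y, z normalised to -1 to 1, where 1 is pi rad. A call has 1 to 5 rows; each row shifts and turns the commanded pose from where the row before left it, along the tool's axes as they then stand; what a row does not reach is not made up. A row lasts 1/8 s, in which the tool goes at most 62.5 mm and 10.7 degrees, less where a joint would pass 70% of its speed; a pose out of reach is approached as far as the arm can. A call with a number of a shift or a turn outside -1 to 1 is refused whole. A call with a gripper value outside its range is refused whole. "claw" is the closure, from -1 (fully open) to 1 (shut), set as the call begins (left out, the last holds). The fingers move at their own pace and stop on an object; "newtons" is the grip in N (left out, the last holds). Time passes only in rows, so rows that do not move let the fingers close. It gives the time, the measured TCP pose, the force, the opening and the grip force at its end, in the units of the state.
- env.state(): the state, without advancing time (a new reading comes with each control period).
- vision.get_image(name): name is "scene" or "top"; returns a dict with "pixels" (420x560x3 uint8, red, green, blue), "vertical_fov" (degrees; the focal length in pixels is half the picture's height over the tangent of half this angle, whatever the lens; pixels are square), "cx", "cy" (the principal point, pixels), "origin" and "attitude" of the camera in the world. Camera axes: x right, y down, z forward; pixel columns grow to the right and rows downward; lengths in m; the calibration is good to about 2 mm. A picture is of the moment at which its call begins. There is no depth.
- env.close_job(): hands the job in; it is judged then, once.
The state is a dict: "time": time; "joint_positions": joint angles; "qvel": joint speeds; "tau": joint torques, N m; "position": TCP position; "ee_rot": TCP orientation; "ft_force": force on the tool from outside, world axes, zero at the start; "moment": the same for the moment, N m; "width": finger opening in m; "finger_force": force on a finger pad.
Only numpy, scipy, OpenCV 4.12 (cv2) and the standard library are available. Lean on these libraries where they do the work, as an engineer would, in place of code of your own. Each camera call takes 0.05 s, during which the arm holds its last target. There are 200 camera calls.

TASK

The filter cassettes in the dark steel tray need their UV dose before counting: pull the drawer of the lamp unit well out, stand every cassette in it flat on the floor with the port up, push the drawer fully home and press the large round key on top of the unit (lamp on) until it clicks, holding it a moment, firmly but without leaning on it. Let the lamp shine for at least five seconds with nothing on the keys, then press the square key (lamp off) in the same way. Only then draw the drawer well out, put every cassette back into the dark steel tray, port up, push the empty drawer fully home, and leave the other things on the bench where they are.

Things in the scene. Friction and masses are not known exactly. Their poses are not given: they have to be found in the camera images.
- uv_unit: low white lamp unit, fixed on the mat, keypad on top. Origin on the mat under it; own x points from the drawer front to the back (housing x -22 to +46 mm), own y runs along the front (+-84 mm), z up. 78 mm high, keys 3.5 mm higher. The drawer slides out along own -x. Underside of the lamp head over the drawer: 52 mm above the mat
- key_on: lamp-on membrane key: the large round key, 30 mm diameter, level, at own (0, +45) mm of the unit. Origin in the middle of its top face, 81.5 mm above the mat. It gives only 1.5 mm (spring 4 N/mm, then a hard stop at 6 N) and clicks at 4 N; it must feel more than 4 N from the fingers for 0.2 s, and never 40 N
- key_off: lamp-off membrane key: the smaller square key, 24 x 24 mm, level, at own (0, -45) mm of the unit. Origin in the middle of its top face, 81.5 mm above the mat. Same feel as the round key
- drawer (a joint): how far the drawer is out, in m: 0 home (front against the housing), 0.052 fully out; about 1.5 N of friction, it stays where it is left
- drawer_in (a point): middle of the drawer's inner floor, 16 mm above the mat, moves with the drawer; axes as the unit. Inside 44 mm along x, 151 mm along y; lips at the sides and rear only 6 mm high above the floor and 2 to 3 mm thick; the front is 6 mm thick, its top 34 mm above the floor. Three cassettes stand in a row along y at -54, 0 and +54 mm
- drawer_pull (a point): grip point of the drawer's pull, 36 mm above the mat: a black upright fin in the middle of the drawer's front, 12 mm thick along own y, standing out 25 mm along -x, 14 to 44 mm above the mat; the point lies 13 mm out from the front. Pinch it from above across its thickness
- tray_in (a point): middle of the inner floor (2 mm above the mat) of the dark steel tray, fixed; inside 148 mm along own x and 52 mm along own y, walls 2 mm thick, 6 mm high above its floor. Round it: pumps 0.21 m high to the right, 0.12 m in front left, 0.20 m far left; behind left a column, its head 0.32 to 0.41 m up. Up to three cassettes in a row along x, about 55 mm apart
- cassette_0: white filter cassette, a disc 30 mm in diameter and 20 mm high with a 10 mm round port standing 8 mm higher in the middle of its top; origin in the middle of its underside, z up through the port; 18 to 35 g. At a start two or three of the three cassettes are there. All are treated alike
- cassette_1: white filter cassette, a disc 30 mm in diameter and 20 mm high with a 10 mm round port standing 8 mm higher in the middle of its top; origin in the middle of its underside, z up through the port; 18 to 35 g. At a start two or three of the three cassettes are there. All are treated alike
- cassette_2: white filter cassette, a disc 30 mm in diameter and 20 mm high with a 10 mm round port standing 8 mm higher in the middle of its top; origin in the middle of its underside, z up through the port; 18 to 35 g. At a start two or three of the three cassettes are there. All are treated alike
- glue_bottle: small white bottle with a ribbed cap, 36 mm wide and 70 mm high, standing behind the unit's left end; bystander, origin under it
- bench_timer: flat timer 52 x 72 x 14 mm lying on the mat to the right of the unit; bystander, origin under its middle
- syringe: syringe 134 mm long and 20 mm thick lying on the mat to the right of the unit; bystander, origin under its middle
Things that resemble listed ones, but are neither listed nor needed, are in the scene too. What is shaped like the cassette_0 but orange is not meant.

How it is judged:
On the way, in this order (a step that is already met when the one before it is completed fails the run):
1. the drawer is drawn at least 42 mm out (value of joint drawer above 0.042 m), for 0.1 s.
2. all cassettes stand port up on the drawer's floor and the drawer is home (within 5 mm) (x of cassette_0 in the frame of drawer_in between -0.022 and 0.022 m and y of cassette_0 in the frame of drawer_in between -0.075 and 0.075 m and z of cassette_0 in the frame of drawer_in between -0.004 and 0.004 m and angle between each of cassette_0, cassette_1, cassette_2's own z axis and vertical below 0.12 rad and x of cassette_1 in the frame of drawer_in between -0.022 and 0.022 m and y of cassette_1 in the frame of drawer_in between -0.075 and 0.075 m and z of cassette_1 in the frame of drawer_in between -0.004 and 0.004 m and x of cassette_2 in the frame of drawer_in between -0.022 and 0.022 m and y of cassette_2 in the frame of drawer_in between -0.075 and 0.075 m and z of cassette_2 in the frame of drawer_in between -0.004 and 0.004 m and value of joint drawer below 0.005 m), for 0.2 s.
3. the round lamp-on key feels more than 4 N from the fingers for 0.2 s, drawer home (contact force between key_on and the fingers above 4 N and value of joint drawer below 0.005 m), for 0.2 s.
4. the lamp shines: for 4.5 s on end the drawer stays home and nothing touches the keys (value of joint drawer below 0.005 m and contact force between each of key_on, key_off and anything else below 0.3 N), for 4.5 s.
5. the square lamp-off key feels more than 4 N from the fingers for 0.2 s, drawer home (contact force between key_off and the fingers above 4 N and value of joint drawer below 0.005 m), for 0.2 s.
6. the drawer is drawn at least 42 mm out again (value of joint drawer above 0.042 m), for 0.1 s.
At the end, for the whole second after the job is handed in: every cassette stands port up (within 0.12 rad) and at rest on the floor of the dark steel tray, and the drawer is home within 5 mm (x of cassette_0 in the frame of tray_in between -0.074 and 0.074 m and y of cassette_0 in the frame of tray_in between -0.026 and 0.026 m and z of cassette_0 in the frame of tray_in between -0.004 and 0.004 m and angle between each of cassette_0, cassette_1, cassette_2's own z axis and vertical below 0.12 rad and linear speed of each of cassette_0, cassette_1, cassette_2 below 0.02 m/s and x of cassette_1 in the frame of tray_in between -0.074 and 0.074 m and y of cassette_1 in the frame of tray_in between -0.026 and 0.026 m and z of cassette_1 in the frame of tray_in between -0.004 and 0.004 m and x of cassette_2 in the frame of tray_in between -0.074 and 0.074 m and y of cassette_2 in the frame of tray_in between -0.026 and 0.026 m and z of cassette_2 in the frame of tray_in between -0.004 and 0.004 m and value of joint drawer below 0.005 m); the robot touches nothing.
It fails at once if a key is pressed with more than 40 N (contact force between any of key_on, key_off and anything else above 40 N).
It fails at once if the glue bottle, the bench timer or the syringe is moved by more than 30 mm (distance of any of glue_bottle, bench_timer, syringe from where it was at the start of the episode above 0.03 m).
Of cassette_0, cassette_1, cassette_2 only 2 to 3 are there at a start; the rules pass over those that are not, and their reading is None.
At some moment in a run one of cassette_0, cassette_1, cassette_2 may be knocked a few centimetres aside while the robot is not near it.
Once in a run the grip may slacken for a moment while it holds something.
It also fails if it takes over 210 s, if anything falls off the work surface, if the arm or the gripper's body presses on something with over 40 N, if the wrist force passes 120 N, or if a joint passes its speed limit or range.

## Working session

There is one attempt and no reset: what is moved stays moved. The work goes in short steps, Python scripts to look and compute and a tool call to move; the robot and the scene stay as the last step left them, time stands still between calls to the robot, and variables do not carry over. Pictures are saved under pics/ and viewed, at most 14 in all, crops included, and the job is handed in when it is done.

Besides the shell and the picture viewer there is one more tool, called after "Call:" as name(argument=value, ...), one argument or row to a line, values as JSON. move_arm: Moves the arm, as the interface text tells. Its arguments: {"type":"object","properties":{"deltas":{"type":"array"},"claw":{"type":"number"},"newtons":{"type":"number"}},"required":["deltas"]}

```bash
mkdir -p pics; ls; python3 - <<'E'
from workcell import env, vision
import cv2,numpy as np
for n in("scene","top"):
    d=vision.get_image(n); cv2.imwrite(f"pics/{n}0.png",d["pixels"][:,:,::-1])
    print(n,{k:v for k,v in d.items() if k!="pixels"})
print(env.state(),env.pinch_z)
E
```

```text
pics
scene {'vertical_fov': 42.00348840441467, 'cx': 281.12491181835094, 'cy': 207.28713272211428, 'origin': array([0.12467933, 0.10630795, 0.77184017]), 'attitude': array([ 0.14708377, -0.38078806,  0.85741453, -0.31338019])}
top {'vertical_fov': 45.843333886289415, 'cx': 276.68864457096623, 'cy': 209.57946017268574, 'origin': array([ 0.39382866, -0.28884952,  0.95698177]), 'attitude': array([-0.07451788,  0.74298862, -0.66171576,  0.06743335])}
{'time': 0.1, 'joint_positions': array([ 1.21749766e+00,  4.94096504e-01,  1.34604430e+00,  9.51412201e-06,
        1.30249715e+00, -9.54937339e-02]), 'qvel': array([-0.00234975, -0.00152844, -0.00168485, -0.00046911, -0.00098776,
       -0.0005022 ]), 'tau': array([ 8.59869106e-04, -8.83586168e+01, -3.84558105e+01, -4.94285359e-04,
        5.21707683e-03, -2.92463653e-05]), 'position': array([0.15923196, 0.60405657, 0.23078357]), 'ee_rot': array([-1.20770105e-04,  1.28547025e-01,  9.91703277e-01, -5.08525865e-04]), 'ft_force': array([-0.27356705, -0.04650524,  0.14858524]), 'moment': array([ 0.0255858 , -0.06386484, -0.05691569]), 'finger_force': 0.0, 'width': 0.0851570095181501} 0.0187
```

View pics/scene0.png

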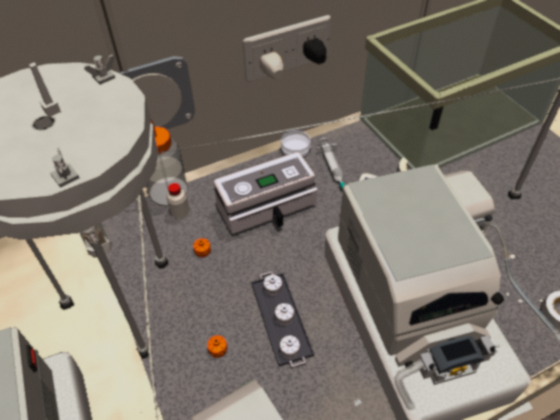

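View pics/top0.png

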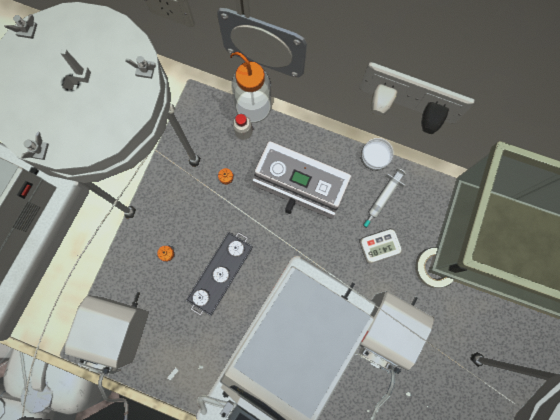

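The scene view shows the unit around (265,190), its pull at (278,218), and the tray around (283,315) with three cassettes at about (272,283), (284,312) and (290,345). In the top view the unit is at (302,178), the pull at (291,205), and the cassettes at (236,247), (220,274) and (201,297). Orange decoys lie nearby in both views.

```bash
cat > h.py <<'E'
from workcell import env, vision
import cv2,numpy as np
from scipy.spatial.transform import Rotation as R
def cam(n):
    d=vision.get_image(n); d["n"]=n
    d["f"]=210/np.tan(np.radians(d["vertical_fov"]/2)); q=d["attitude"]
    d["R"]=R.from_quat([*q[1:],q[0]]).as_matrix(); return d
def ray(d,uv):
    v=d["R"]@np.array([(uv[0]-d["cx"])/d["f"],(uv[1]-d["cy"])/d["f"],1]); return v/np.linalg.norm(v)
def plane(d,uv,z):
    v=ray(d,uv); o=d["origin"]; return o+v*(z-o[2])/v[2]
def tri(d1,u1,d2,u2):
    A=np.zeros((3,3));b=np.zeros(3)
    for d,u in((d1,u1),(d2,u2)):
        v=ray(d,u);P=np.eye(3)-np.outer(v,v);A+=P;b+=P@d["origin"]
    x=np.linalg.solve(A,b); r=np.linalg.norm(np.cross(ray(d1,u1),x-d1["origin"]))
    return x,r
def proj(d,p):
    c=d["R"].T@(np.array(p)-d["origin"]); return c[:2]/c[2]*d["f"]+[d["cx"],d["cy"]]
def blobs(m,lo,hi):
    n,_,s,c=cv2.connectedComponentsWithStats(m.astype(np.uint8))
    return [(c[i].round(2),s[i].tolist()) for i in range(1,n) if lo<s[i,4]<hi]
E
python3 - <<'E'
from h import *
S,T=cam("scene"),cam("top")
for d,(x0,y0,x1,y1) in((S,(190,140,340,370)),(T,(180,130,360,320))):
    im=d["pixels"][y0:y1,x0:x1].astype(int)
    hsv=cv2.cvtColor(d["pixels"],cv2.COLOR_RGB2HSV)[y0:y1,x0:x1]
    for name,m in(("white",(hsv[...,2]>185)&(hsv[...,1]<40)),("green",(hsv[...,1]>120)&(hsv[...,0]>40)&(hsv[...,0]<85)&(hsv[...,2]>30)),("black",hsv[...,2]<22),("orange",(hsv[...,1]>200)&(hsv[...,0]<20)&(hsv[...,2]>120)),("dark",hsv[...,2]<62)):
        for c,s in blobs(m,20,6000): print(d["n"],name,c+[x0,y0],s[2:])
a=cv2.resize(S["pixels"][145:365,195:325],None,fx=2.7,fy=2.7,interpolation=cv2.INTER_CUBIC)
b=cv2.resize(T["pixels"][135:315,185:355],None,fx=2.6,fy=2.6,interpolation=cv2.INTER_CUBIC)
w=np.zeros((600,800,3),np.uint8);w[:a.shape[0],:a.shape[1]]=a;w[:b.shape[0],355:355+b.shape[1]]=b
cv2.imwrite("pics/c1.png",w[:,:,::-1])
E
```

```text
scene white [295.27 144.  ] [25, 10, 214]
scene white [257.31 172.24] [99, 53, 589]
scene white [331.2  160.11] [11, 17, 85]
scene white [289.97 171.68] [15, 12, 117]
scene white [242.49 187.9 ] [16, 11, 148]
scene white [272.11 203.9 ] [85, 31, 130]
scene white [334.3 241.4] [12, 34, 202]
scene white [272.44 282.09] [16, 15, 140]
scene white [284.06 311.21] [17, 15, 166]
scene white [289.28 344.34] [18, 17, 200]
scene green [266.47 180.48] [18, 10, 113]
scene black [277.79 217.13] [8, 18, 91]
scene orange [201.43 245.68] [16, 14, 187]
scene orange [216.65 344.71] [18, 18, 275]
scene dark [273.76 179.72] [9, 11, 25]
scene dark [259.27 183.59] [9, 9, 22]
scene dark [260.45 200.08] [99, 31, 293]
scene dark [273.05 219.56] [86, 30, 377]
scene dark [220.85 215.15] [9, 15, 26]
scene dark [256.92 281.68] [11, 5, 25]
scene dark [264.36 291.6 ] [8, 10, 25]
scene dark [300.18 323.03] [9, 24, 38]
scene dark [276.08 321.62] [11, 11, 37]
scene dark [282.19 358.47] [11, 17, 58]
scene dark [309.3  354.35] [8, 9, 23]
top white [306.81 166.09] [96, 64, 854]
top white [277.48 168.24] [16, 16, 180]
top white [294.22 196.54] [82, 36, 224]
top white [322.88 187.55] [16, 16, 150]
top white [307.79 193.5 ] [23, 10, 24]
top white [235.43 247.95] [14, 15, 151]
top white [300.44 282.82] [93, 63, 1097]
top white [220.22 274.24] [15, 15, 161]
top white [200.16 297.43] [15, 15, 157]
top white [354.05 298.69] [12, 17, 136]
top white [308.32 296.45] [10, 8, 22]
top white [336.56 298.27] [14, 9, 52]
top orange [224.03 172.42] [13, 9, 36]
top dark [195.07 163.  ] [10, 8, 28]
top dark [289.83 205.34] [9, 16, 87]
```

View pics/c1.png

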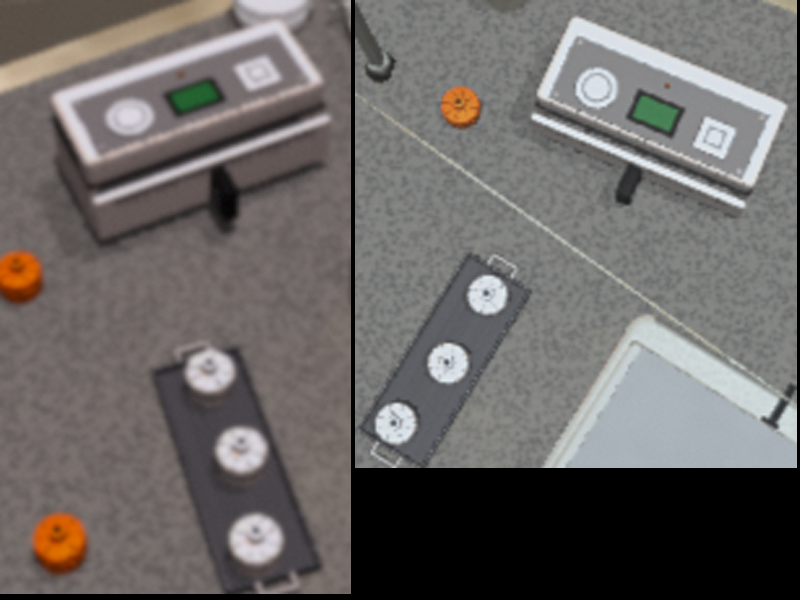

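The crop shows the round key at the unit's left, the square key at its right, the pull fin in the middle of the front, and three white cassettes port up in the tray.

```bash
python3 - <<'E'
from h import *
np.set_printoptions(precision=4,suppress=True)
S,T=cam("scene"),cam("top")
P={}
for n,a,b in(("on",(242.49,187.9),(277.48,168.24)),("off",(289.97,171.68),(322.88,187.55)),("lcd",(266.47,180.48),(300.5,178.5)),("pull",(277.79,217.13),(289.83,205.34)),("c0",(272.44,282.09),(235.43,247.95)),("c1",(284.06,311.21),(220.22,274.24)),("c2",(289.28,344.34),(200.16,297.43))):
    P[n],r=tri(S,a,T,b); print(n,P[n],"res",round(r,4),"Splane",plane(S,a,P[n][2])[:2])
on,off=P["on"],P["off"]; y=(on-off)[:2]; print("dist",np.linalg.norm(y)); y/=np.linalg.norm(y); x=np.array([y[1],-y[0]])
o=(on+off)[:2]/2; print("unit",o,"yaw(x)",np.degrees(np.arctan2(x[1],x[0])),"x",x,"y",y); print("pull in unit",(P["pull"][:2]-o)@x,(P["pull"][:2]-o)@y)
t=P["c0"]-P["c2"]; print("tray dir",np.degrees(np.arctan2(t[1],t[0])))
# tray dark mask outline
for d,bx in((S,(245,265,315,370)),(T,(183,228,258,318))):
    x0,y0,x1,y1=bx; h=cv2.cvtColor(d["pixels"],cv2.COLOR_RGB2HSV)[y0:y1,x0:x1]
    bl=cv2.GaussianBlur(h[...,2],(5,5),0); m=((bl<92)).astype(np.uint8)
    print(d["n"],np.percentile(bl,[5,25,50,75,95]))
    m=cv2.morphologyEx(m,cv2.MORPH_OPEN,np.ones((5,5)))
    cs=max(cv2.findContours(m,0,1)[0],key=cv2.contourArea); q=cv2.boxPoints(cv2.minAreaRect(cs))+[x0,y0]
    w=np.array([plane(d,p,0.008)[:2] for p in q]); c=w.mean(0); print("tray",q.tolist(),w.tolist(),c,[np.linalg.norm(w[i]-w[i-1]).round(4) for i in range(4)],np.degrees([np.arctan2(*(w[i]-w[i-1])[::-1]) for i in range(4)]))
for p in((170,155),(240,205),(320,259)):
    print("line",[proj(S,plane(T,p,z)).round() for z in(0,.1,.2,.3,.5)])
E
```

```text
on [ 0.6495 -0.2619  0.0787] res 0.0004 Splane [ 0.6498 -0.2617]
off [ 0.6228 -0.3482  0.0788] res 0.0004 Splane [ 0.6231 -0.348 ]
lcd [ 0.6362 -0.3056  0.0761] res 0.001 Splane [ 0.6371 -0.3051]
pull [ 0.5944 -0.2925  0.024 ] res 0.0001 Splane [ 0.5944 -0.2924]
c0 [ 0.5017 -0.1988  0.0179] res 0.0003 Splane [ 0.5019 -0.1986]
c1 [ 0.4492 -0.1769  0.018 ] res 0.0003 Splane [ 0.4495 -0.1767]
c2 [ 0.4025 -0.1455  0.0173] res 0.0005 Splane [ 0.4029 -0.1452]
dist 0.09035830578069037
unit [ 0.6361 -0.305 ] yaw(x) -17.192280581752836 x [ 0.9553 -0.2956] y [0.2956 0.9553]
pull in unit -0.043600592728708115 -0.0003309148486574953
tray dir -28.22248943438696
scene [ 67.  76. 111. 117. 192.]
tray [[248.9000005722046, 281.70000076293945], [286.3999938964844, 269.20000076293945], [315.1999969482422, 355.59999084472656], [277.7000045776367, 368.09999084472656]] [[0.5335775553749109, -0.17442671266081472], [0.5102711956624191, -0.2366481180195653], [0.36698010195727293, -0.16471596796467142], [0.38985116463681374, -0.11030323219596608]] [ 0.4502 -0.1715] [np.float64(0.1574), np.float64(0.0664), np.float64(0.1603), np.float64(0.059)] [ -24.044  -110.5345  153.3433   67.2017]
top [ 95.   106.25 124.   129.   203.  ]Traceback (most recent call last):
  File "<stdin>", line 16, in <module>
ValueError: max() iterable argument is empty
```

```bash
python3 - <<'E'
from h import *
np.set_printoptions(precision=3,suppress=True)
S,T=cam("scene"),cam("top")
print("col knob",tri(S,(43,122),T,(70,82)))
for n,p,z in(("colrim r",(168,80),.36),("colrim bottom",(100,175),.36),("colrim top",(80,5),.41)):print(n,plane(T,p,z))
for n,p,z in(("FL pump corners",(75,300),.12),("",(145,305),.12),("",(130,368),.12),("",(65,355),.12),("far left pump",(85,180),.2),("",(5,340),.2),("",(0,150),.2),("R pump top",(297,262),.03),("",(297,270),.21),("",(225,375),.21),("",(370,315),.21),("R base",(330,235),0)):
    print(n,plane(T,p,z) if n!="R base" else plane(S,p,.03))
print([plane(S,p,.03) for p in((330,235),(380,400))])
print([plane(S,p,.21) for p in((345,190),(390,320),(400,165),(490,270))])
for p in((170,155),(240,205),(320,259)):
    print("line",[proj(S,plane(T,p,z)).round() for z in(0,.1,.2,.3,.5)])
s=env.state();print(s["position"],s["time"])
E
```

```text
col knob (array([ 0.642, -0.002,  0.383]), np.float64(0.00029201215339647957))
colrim r [ 0.669 -0.116  0.36 ]
colrim bottom [ 0.533 -0.052  0.36 ]
colrim top [ 0.731 -0.008  0.41 ]
FL pump corners [0.373 0.044 0.12 ]
 [ 0.378 -0.073  0.12 ]
 [ 0.277 -0.065  0.12 ]
 [0.285 0.043 0.12 ]
far left pump [0.56  0.033 0.2  ]
 [0.306 0.103 0.2  ]
 [0.593 0.177 0.2  ]
R pump top [ 0.487 -0.318  0.03 ]
 [ 0.457 -0.313  0.21 ]
 [ 0.296 -0.227  0.21 ]
 [ 0.404 -0.427  0.21 ]
R base [ 0.501 -0.329  0.03 ]
[array([ 0.501, -0.329,  0.03 ]), array([ 0.254, -0.177,  0.03 ])]
[array([ 0.451, -0.294,  0.21 ]), array([ 0.277, -0.187,  0.21 ]), array([ 0.431, -0.388,  0.21 ]), array([ 0.24 , -0.329,  0.21 ])]
line [array([135., 277.]), array([146., 243.]), array([158., 202.]), array([174., 152.]), array([220.,   6.])]
line [array([238., 257.]), array([246., 225.]), array([256., 186.]), array([269., 137.]), array([305.,  -4.])]
line [array([342., 235.]), array([348., 204.]), array([356., 166.]), array([365., 120.]), array([392., -17.])]
[0.159 0.604 0.231] 0.4
```

Call:
move_arm(
  deltas=[
    [0,0,-0.25,0,0,0.0133],
    [0,0,-0.25,0,0,0],
    [-0.286,-0.246,0,0,0,0],
    [-0.286,-0.246,0,0,0,0],
    [-0.286,-0.246,0,0,0,0],
  ],
  claw=-1,
  newtons=40,
)

```text
time: 1.02
position: [0.2502, 0.4591, 0.3064]
ee_rot: [0.0, 0.149, 0.989, 0.0]
ft_force: [1.2, 0.2, 0.6]
width: 0.0853
finger_force: 0.0
```

Call:
move_arm(
  deltas=[
    [-0.286,-0.246,0,0,0,0],
    [-0.286,-0.246,0,0,0,0],
    [-0.286,-0.246,0,0,0,0],
    [-0.286,-0.246,0,0,0,0],
    [-0.286,-0.246,0,0,0,0],
  ],
)

```text
time: 1.65
position: [0.4009, 0.2194, 0.3065]
ee_rot: [0.0, 0.149, 0.989, 0.0]
ft_force: [0.8, 0.6, -0.1]
width: 0.0854
finger_force: 0.0
```

```bash
python3 - <<'E'
from h import *
np.set_printoptions(precision=3,suppress=True)
T=cam("top");S=cam("scene")
for p in((170,155),(240,205),(320,259),(400,315)):
    print([plane(T,p,z)[:2] for z in(.28,.32)])
cv2.imwrite("pics/s2.png",S["pixels"][:,:,::-1])
E
```

```text
[array([ 0.592, -0.114]), array([ 0.581, -0.124])]
[array([ 0.532, -0.222]), array([ 0.524, -0.226])]
[array([ 0.47 , -0.341]), array([ 0.465, -0.338])]
[array([ 0.408, -0.454]), array([ 0.407, -0.444])]
```

View pics/s2.png

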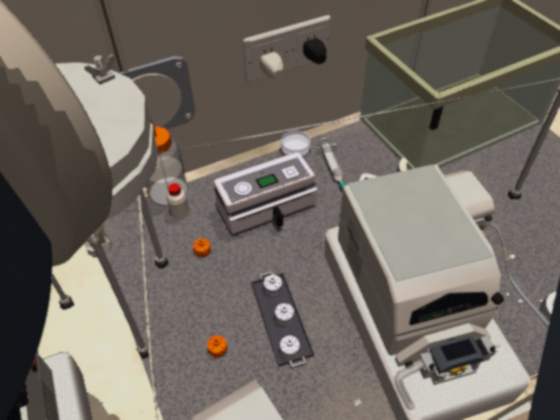

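The view shows the arm at left, with the bench unchanged: unit at (265,190), tray at (283,315). A thin cable crosses at roughly z = 0.3, between the tray and the unit, so I'll cross it slowly and watch the force.

Call:
move_arm(
  deltas=[
    [-0.16,-0.32,0,0,0,0],
    [-0.16,-0.32,0,0,0,0],
    [-0.16,-0.32,0,0,0,0],
    [-0.16,-0.32,0,0,0,0],
    [-0.16,-0.32,0,0,0,0],
  ],
)

```text
time: 2.38
position: [0.4441, -0.0451, 0.3065]
ee_rot: [0.0, 0.149, 0.989, 0.0]
ft_force: [0.6, -0.9, -0.3]
width: 0.0854
finger_force: 0.0
```

Call:
move_arm(
  deltas=[
    [-0.16,-0.32,0,0,0,0],
    [-0.16,-0.32,0,0,0,0],
    [-0.2,-0.1,0,0,0,0],
    [-0.1,-0.05,0,0,0,0],
    [-0.1,-0.05,0,0,0,0],
  ],
)

```text
time: 3.0
position: [0.5104, -0.1956, 0.3062]
ee_rot: [-0.0, 0.149, 0.989, 0.0]
ft_force: [-0.1, 1.0, 0.3]
width: 0.0851
finger_force: 0.0
```

Call:
move_arm(
  deltas=[
    [-0.24,-0.15,0,0,0,0],
    [-0.24,-0.15,0,0,0,0],
    [-0.24,-0.15,0,0,0,0],
    [0,0,0.4,0,0,0],
    [0,0,0.4,0,0,0],
  ],
)

```text
time: 3.62
position: [0.594, -0.2919, 0.1851]
ee_rot: [0.001, 0.149, 0.989, -0.0]
ft_force: [-0.6, 0.1, -0.3]
width: 0.0856
finger_force: 0.0
```

Call:
move_arm(
  deltas=[
    [0,0,0.4,0,0,0],
    [0,0,0.3,0,0,0],
    [0,0,0.14,0,0,0],
    [0,0,0.14,0,0,0],
    [0,0,0,0,0,0],
  ],
  claw=-0.2,
)

```text
time: 4.25
position: [0.5927, -0.2911, 0.038]
ee_rot: [-0.001, 0.149, 0.989, 0.001]
ft_force: [0.1, -0.3, -0.0]
width: 0.0513
finger_force: 0.0
```

Call:
move_arm(
  deltas=[
    [0,0,0.08,0,0,0],
    [0,0,0,0,0,0],
    [0,0,0,0,0,0],
    [0,0,0,0,0,0],
  ],
  claw=1,
  newtons=40,
)

```text
time: 4.75
position: [0.5935, -0.2908, 0.0274]
ee_rot: [-0.0, 0.149, 0.989, 0.001]
ft_force: [4.3, 11.3, -5.0]
width: 0.0109
finger_force: 41.9
```

Call:
move_arm(
  deltas=[
    [0.04,0,0,0,0,0],
    [0.08,0,0,0,0,0],
    [0.08,0,0,0,0,0],
    [0.07,0,0,0,0,0],
    [0.06,0,0,0,0,0],
  ],
)

```text
time: 5.38
position: [0.5467, -0.2767, 0.0275]
ee_rot: [0.001, 0.149, 0.989, 0.001]
ft_force: [44.4, 6.9, -27.2]
width: 0.0108
finger_force: 38.9
```

Call:
move_arm(
  deltas=[
    [-0.01,0,0,0,0,0],
    [0,0,0,0,0,0],
  ],
)

```text
time: 5.62
position: [0.5473, -0.2767, 0.0275]
ee_rot: [-0.0, 0.149, 0.989, 0.001]
ft_force: [3.2, 12.0, -1.5]
width: 0.0108
finger_force: 42.4
```

```bash
python3 - <<'E'
from h import *
T=cam("top");S=cam("scene")
a=cv2.resize(S["pixels"][140:360,190:330],None,fx=2.7,fy=2.7,interpolation=cv2.INTER_CUBIC)
b=cv2.resize(T["pixels"][135:315,185:355],None,fx=2.4,fy=2.4,interpolation=cv2.INTER_CUBIC)
w=np.zeros((600,800,3),np.uint8);w[:a.shape[0],:a.shape[1]]=a;w[:b.shape[0],380:380+b.shape[1]]=b
cv2.imwrite("pics/c3.png",w[:,:,::-1])
E
```

```text
(no output)
```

View pics/c3.png

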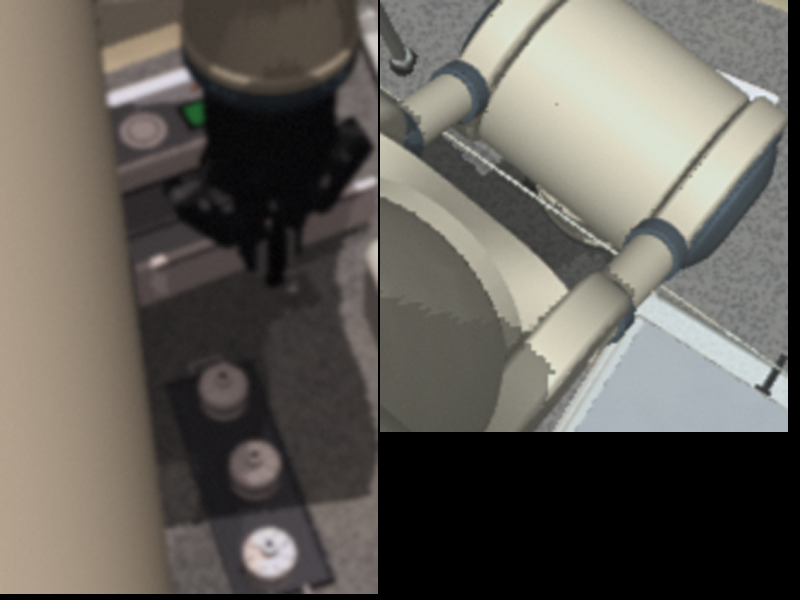

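The scene crop shows the drawer out with the gripper on the fin at (275,265), and the three cassettes still upright in the tray. The arm hides the top view. Next I release and pick the first cassette.

Call:
move_arm(
  deltas=[
    [0,0,0,0,0,0],
    [0,0,0,0,0,0],
    [0,0,-0.34,0,0,0],
    [0,0,-0.34,0,0,0],
  ],
  claw=-0.2,
)

```text
time: 6.22
position: [0.5471, -0.2783, 0.1305]
ee_rot: [-0.0, 0.149, 0.989, 0.0]
ft_force: [0.3, -0.4, -0.8]
width: 0.0512
finger_force: 0.0
```

Call:
move_arm(
  deltas=[
    [0.222,0.203,0,0,0,0],
    [0.222,0.203,0,0,0,0],
    [0,0,0.3,0,0,0],
    [0,0,0.3,0,0,0],
    [0,0,0,0,0,0],
  ],
)

```text
time: 6.85
position: [0.5002, -0.1997, 0.0375]
ee_rot: [-0.002, 0.149, 0.989, 0.001]
ft_force: [0.0, -0.1, -0.1]
width: 0.0515
finger_force: 0.0
```

Call:
move_arm(
  deltas=[
    [-0.008,0.009,0.1,0,0,0],
    [0,0,0.09,0,0,0],
    [0,0,0,0,0,0],
  ],
)

```text
time: 7.22
position: [0.5031, -0.1994, 0.0104]
ee_rot: [-0.0, 0.149, 0.989, 0.0]
ft_force: [-0.1, 0.3, -0.5]
width: 0.051
finger_force: 0.0
```

Call:
move_arm(
  deltas=[
    [0,0,0,0,0,0],
    [0,0,0,0,0,0],
    [0,0,0,0,0,0],
    [0,0,0,0,0,0],
  ],
  claw=1,
  newtons=30,
)

```text
time: 7.72
position: [0.5035, -0.1996, 0.0114]
ee_rot: [0.0, 0.149, 0.989, -0.0]
ft_force: [-1.2, 0.5, 7.5]
width: 0.0286
finger_force: 29.6
```

Call:
move_arm(
  deltas=[
    [0,0,-0.12,0,0,0],
    [0,0,-0.2,0,0,0],
    [0,0,-0.15,0,0,0],
    [-0.2,-0.01,0,0,0,0],
    [-0.2,-0.01,0,0,0,0],
  ],
)

```text
time: 8.35
position: [0.5606, -0.2203, 0.0822]
ee_rot: [0.001, 0.149, 0.989, -0.0]
ft_force: [0.1, -0.2, -0.1]
width: 0.0285
finger_force: 30.9
```

Call:
move_arm(
  deltas=[
    [-0.2,-0.01,0,0,0,0],
    [-0.1,0,0,0,0,0],
    [0,0,0.1,0,0,0],
    [0,0,0.1,0,0,0],
    [0,0,0,0,0,0],
  ],
)

```text
time: 8.98
position: [0.6005, -0.2339, 0.0494]
ee_rot: [-0.002, 0.149, 0.989, 0.001]
ft_force: [0.3, 0.6, -0.5]
width: 0.0284
finger_force: 30.9
```

Call:
move_arm(
  deltas=[
    [-0.018,-0.005,0.08,0,0,0],
    [0,0,0.05,0,0,0],
    [0,0,0.02,0,0,0],
    [0,0,0,0,0,0],
  ],
)

```text
time: 9.48
position: [0.6045, -0.2361, 0.0286]
ee_rot: [-0.0, 0.149, 0.989, 0.0]
ft_force: [0.2, -0.8, -0.8]
width: 0.0282
finger_force: 30.9
```

Call:
move_arm(
  deltas=[
    [0,0,0.016,0,0,0],
    [0,0,0,0,0,0],
  ],
)

```text
time: 9.72
position: [0.6046, -0.2362, 0.0264]
ee_rot: [0.0, 0.149, 0.989, -0.0]
ft_force: [0.1, -0.9, -1.3]
width: 0.0286
finger_force: 30.9
```

Call:
move_arm(
  deltas=[
    [0,0,0,0,0,0],
    [0,0,0,0,0,0],
    [0,0,-0.15,0,0,0],
    [0,0,-0.25,0,0,0],
    [0,0,-0.3,0,0,0],
  ],
  claw=0,
)

```text
time: 10.35
position: [0.6042, -0.236, 0.132]
ee_rot: [-0.001, 0.149, 0.989, 0.0]
ft_force: [0.3, 0.0, -0.6]
width: 0.0426
finger_force: 0.0
```

```bash
cat >> h.py <<'E'
def whites(x0=245,y0=265,x1=330,y1=375,n="scene",z=.0225,thr=115):
    d=cam(n); h=cv2.cvtColor(d["pixels"],cv2.COLOR_RGB2HSV)[y0:y1,x0:x1]
    return [(c+[x0,y0],s[2:],plane(d,c+[x0,y0],z)[:2].round(4)) for c,s in blobs((h[...,2]>thr)&(h[...,1]<70),60,500)]
E
python3 -c "
from h import *
for t in (120,150,185):print(t,*whites(thr=t),sep='\n')"
```

```text
120
(array([284.02, 311.4 ]), [17, 16, 212], array([ 0.4473, -0.1748]))
(array([289.52, 344.83]), [18, 19, 260], array([ 0.4002, -0.1433]))
150
(array([284.25, 311.78]), [15, 14, 105], array([ 0.4466, -0.1746]))
(array([289.83, 344.54]), [16, 15, 139], array([ 0.4002, -0.1439]))
185
```

Call:
move_arm(
  deltas=[
    [0.37,0.025,0,0,0,0],
    [0.37,0.025,0,0,0,0],
    [0.37,0.025,0,0,0,0],
    [0,0,0.3,0,0,0],
    [0,0,0.3,0,0,0],
  ],
  claw=-0.2,
)

```text
time: 11.12
position: [0.4485, -0.1762, 0.0405]
ee_rot: [0.001, 0.149, 0.989, -0.0]
ft_force: [2.1, -0.7, 0.3]
width: 0.0512
finger_force: 0.0
```

Call:
move_arm(
  deltas=[
    [0,0,0.1,0,0,0],
    [0,0,0.05,0,0,0],
    [0,0,0,0,0,0],
  ],
)

```text
time: 11.5
position: [0.4491, -0.1764, 0.0192]
ee_rot: [0.0, 0.149, 0.989, -0.0]
ft_force: [0.1, 0.3, 0.1]
width: 0.0513
finger_force: 0.0
```

Call:
move_arm(
  deltas=[
    [0,0,0.054,0,0,0],
    [0,0,0,0,0,0],
  ],
)

```text
time: 11.75
position: [0.4489, -0.1764, 0.0109]
ee_rot: [0.0, 0.149, 0.989, -0.0]
ft_force: [-0.3, 0.0, 0.3]
width: 0.051
finger_force: 0.0
```

Call:
move_arm(
  deltas=[
    [0,0,0,0,0,0],
    [0,0,0,0,0,0],
    [0,0,0,0,0,0],
    [0,0,0,0,0,0],
  ],
  claw=1,
)

```text
time: 12.25
position: [0.449, -0.1764, 0.0112]
ee_rot: [0.0, 0.149, 0.989, -0.0]
ft_force: [-0.6, -0.0, 6.3]
width: 0.0286
finger_force: 29.1
```

Call:
move_arm(
  deltas=[
    [0,0,-0.12,0,0,0],
    [0,0,-0.2,0,0,0],
    [0,0,-0.15,0,0,0],
    [-0.274,-0.113,0,0,0,0],
    [-0.274,-0.113,0,0,0,0],
  ],
)

```text
time: 12.88
position: [0.5183, -0.2337, 0.0822]
ee_rot: [0.0, 0.149, 0.989, -0.0]
ft_force: [-0.3, -0.0, -0.3]
width: 0.0288
finger_force: 29.7
```

Call:
move_arm(
  deltas=[
    [-0.274,-0.113,0,0,0,0],
    [-0.274,-0.113,0,0,0,0],
    [0,0,0.1,0,0,0],
    [0,0,0.1,0,0,0],
    [0,0,0,0,0,0],
  ],
)

```text
time: 13.5
position: [0.5843, -0.2884, 0.0498]
ee_rot: [-0.002, 0.149, 0.989, 0.001]
ft_force: [0.2, 0.9, 0.1]
width: 0.0284
finger_force: 29.7
```

Call:
move_arm(
  deltas=[
    [0,0,0.08,0,0,0],
    [0,0,0.05,0,0,0],
    [0,0,0.02,0,0,0],
    [0,0,0,0,0,0],
  ],
)

```text
time: 14.0
position: [0.5858, -0.2896, 0.0287]
ee_rot: [-0.0, 0.149, 0.989, 0.0]
ft_force: [0.2, -0.1, -0.1]
width: 0.0282
finger_force: 29.7
```

Call:
move_arm(
  deltas=[
    [0,0,0.017,0,0,0],
    [0,0,0,0,0,0],
  ],
)

```text
time: 14.25
position: [0.5859, -0.2896, 0.0262]
ee_rot: [-0.0, 0.149, 0.989, -0.0]
ft_force: [-0.2, -0.2, -0.2]
width: 0.028
finger_force: 29.7
```

Call:
move_arm(
  deltas=[
    [0,0,0,0,0,0],
    [0,0,0,0,0,0],
    [0,0,-0.15,0,0,0],
    [0,0,-0.25,0,0,0],
    [0,0,-0.3,0,0,0],
  ],
  claw=0,
)

```text
time: 14.88
position: [0.5855, -0.2894, 0.1319]
ee_rot: [-0.001, 0.149, 0.989, 0.0]
ft_force: [0.4, -0.3, 0.2]
width: 0.0425
finger_force: 0.0
```

```bash
python3 -c "
from h import *
for t in (120,150):print(t,*whites(thr=t),sep='\n')"
```

```text
120
(array([323.5 , 279.13]), [16, 40, 328], array([ 0.4482, -0.2616]))
(array([289.62, 345.15]), [18, 19, 241], array([ 0.3997, -0.143 ]))
(array([314.74, 363.26]), [40, 27, 476], array([ 0.3543, -0.1508]))
150
(array([291. , 349.2]), [14, 11, 81], array([ 0.3936, -0.1402]))
```

Call:
move_arm(
  deltas=[
    [0.365,0.14,0,0,0,0],
    [0.365,0.14,0,0,0,0],
    [0.365,0.14,0,0,0,0],
    [0.365,0.14,0,0,0,0],
    [0,0,0.3,0,0,0],
  ],
  claw=-0.2,
)

```text
time: 15.6
position: [0.3997, -0.1431, 0.0882]
ee_rot: [0.002, 0.149, 0.989, -0.001]
ft_force: [2.3, -1.3, -0.6]
width: 0.0514
finger_force: 0.0
```

Call:
move_arm(
  deltas=[
    [0,0,0.3,0,0,0],
    [0,0,0.1,0,0,0],
    [0,0,0.05,0,0,0],
    [0,0,0,0,0,0],
  ],
)

```text
time: 16.1
position: [0.4015, -0.1447, 0.0187]
ee_rot: [-0.0, 0.149, 0.989, 0.0]
ft_force: [1.0, -0.6, -0.3]
width: 0.0513
finger_force: 0.0
```

Call:
move_arm(
  deltas=[
    [0,0,0.051,0,0,0],
    [0,0,0,0,0,0],
  ],
)

```text
time: 16.35
position: [0.4015, -0.1448, 0.0111]
ee_rot: [0.0, 0.149, 0.989, -0.0]
ft_force: [-0.0, -0.7, -1.2]
width: 0.0513
finger_force: 0.0
```

Call:
move_arm(
  deltas=[
    [0,0,0,0,0,0],
    [0,0,0,0,0,0],
    [0,0,0,0,0,0],
    [0,0,0,0,0,0],
  ],
  claw=1,
)

```text
time: 16.85
position: [0.4016, -0.1448, 0.0115]
ee_rot: [0.0, 0.149, 0.989, -0.0]
ft_force: [-1.5, -0.1, 6.1]
width: 0.0285
finger_force: 29.1
```

Call:
move_arm(
  deltas=[
    [0,0,-0.12,0,0,0],
    [0,0,-0.2,0,0,0],
    [0,0,-0.18,0,0,0],
    [-0.267,-0.083,0,0,0,0],
    [-0.267,-0.083,0,0,0,0],
  ],
)

```text
time: 17.48
position: [0.4716, -0.1928, 0.087]
ee_rot: [0.001, 0.149, 0.989, -0.0]
ft_force: [0.4, -1.0, 0.2]
width: 0.0283
finger_force: 29.7
```

Call:
move_arm(
  deltas=[
    [-0.267,-0.083,0,0,0,0],
    [-0.267,-0.083,0,0,0,0],
    [-0.195,-0.304,0,0,0,0],
    [-0.195,-0.304,0,0,0,0],
    [0,0,0,0,0,0],
  ],
)

```text
time: 18.1
position: [0.5695, -0.3476, 0.0861]
ee_rot: [0.001, 0.151, 0.989, -0.001]
ft_force: [-0.3, 0.6, -0.2]
width: 0.0284
finger_force: 29.8
```

Call:
move_arm(
  deltas=[
    [0,0,0.15,0,0,0],
    [0,0,0.15,0,0,0],
    [0,0,0.07,0,0,0],
    [0,0,0,0,0,0],
  ],
)

```text
time: 18.6
position: [0.5684, -0.3433, 0.0303]
ee_rot: [-0.001, 0.149, 0.989, 0.0]
ft_force: [0.7, 0.1, 0.1]
width: 0.0282
finger_force: 29.8
```

Call:
move_arm(
  deltas=[
    [0,0,0.027,0,0,0],
    [0,0,0,0,0,0],
  ],
)

```text
time: 18.85
position: [0.5689, -0.344, 0.0269]
ee_rot: [0.0, 0.149, 0.989, -0.0]
ft_force: [0.7, 0.2, -0.5]
width: 0.0283
finger_force: 29.8
```

Call:
move_arm(
  deltas=[
    [0,0,0,0,0,0],
    [0,0,0,0,0,0],
    [0,0,-0.15,0,0,0],
    [0,0,-0.25,0,0,0],
    [0,0,-0.35,0,0,0],
  ],
  claw=0,
)

```text
time: 19.48
position: [0.5681, -0.3435, 0.1393]
ee_rot: [-0.001, 0.149, 0.989, 0.001]
ft_force: [0.7, -0.3, -0.1]
width: 0.0425
finger_force: 0.0
```

Call:
move_arm(
  deltas=[
    [0,0,-0.4,0,0,0],
    [0,0,-0.4,0,0,0],
    [0,0,-0.27,0,0,0],
    [0.3,0.245,0,0,0,0],
    [0.3,0.245,0,0,0,0],
  ],
)

```text
time: 20.1
position: [0.5037, -0.2463, 0.2999]
ee_rot: [0.001, 0.15, 0.989, -0.0]
ft_force: [1.2, -0.1, 0.2]
width: 0.0429
finger_force: 0.0
```

Call:
move_arm(
  deltas=[
    [0.3,0.245,0,0,0,0],
    [0.3,0.245,0,0,0,0],
    [0.15,0.3,0,0,0,0],
    [0.15,0.3,0,0,0,0],
    [0.15,0.3,0,0,0,0],
  ],
)

```text
time: 20.72
position: [0.415, -0.0001, 0.2999]
ee_rot: [0.0, 0.149, 0.989, 0.0]
ft_force: [0.3, -0.2, -0.5]
width: 0.0425
finger_force: 0.0
```

Call:
move_arm(
  deltas=[
    [0.15,0.3,0,0,0,0],
    [0.15,0.3,0,0,0,0],
    [0,0,0,0,0,0],
  ],
)

```text
time: 21.1
position: [0.3982, 0.1004, 0.2997]
ee_rot: [0.0, 0.147, 0.989, 0.0]
ft_force: [-0.3, -0.9, -0.4]
width: 0.0422
finger_force: 0.0
```

```bash
cat > look.py <<'E'
from h import *
import sys
T=cam("top");S=cam("scene")
a=cv2.resize(S["pixels"][150:370,190:335],None,fx=2.7,fy=2.7,interpolation=cv2.INTER_CUBIC)
b=cv2.resize(T["pixels"][140:312,188:350],None,fx=2.5,fy=2.5,interpolation=cv2.INTER_CUBIC)
w=np.zeros((600,800,3),np.uint8);w[:a.shape[0],:a.shape[1]]=a;w[:b.shape[0],393:393+b.shape[1]]=b[:,:407]
cv2.imwrite(sys.argv[1],w[:,:,::-1])
E
python3 look.py pics/c4.png
```

```text
(no output)
```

View pics/c4.png

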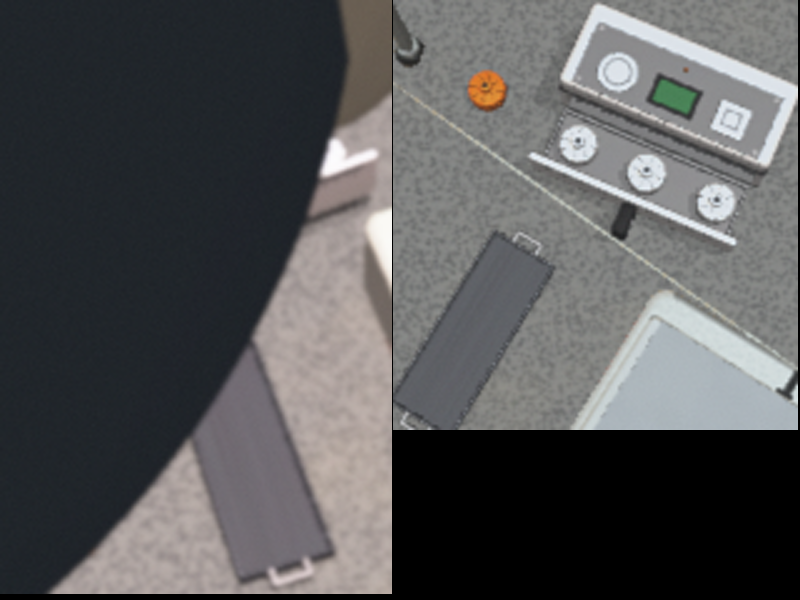

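The top view shows all three cassettes port up in the drawer at (578,145), (647,173) and (717,203), and the tray empty. Next I close the drawer by the fin.

Call:
move_arm(
  deltas=[
    [-0.15,-0.3,0,0,0,0],
    [-0.15,-0.3,0,0,0,0],
    [-0.15,-0.3,0,0,0,0],
    [-0.15,-0.3,0,0,0,0],
    [-0.15,-0.3,0,0,0,0],
  ],
  claw=-0.2,
)

```text
time: 21.82
position: [0.4398, -0.1537, 0.2996]
ee_rot: [0.0, 0.15, 0.989, -0.0]
ft_force: [0.7, 0.2, -0.2]
width: 0.051
finger_force: 0.0
```

Call:
move_arm(
  deltas=[
    [-0.311,-0.198,0,0,0,0],
    [-0.311,-0.198,0,0,0,0],
    [-0.311,-0.198,0,0,0,0],
    [0,0,0.4,0,0,0],
    [0,0,0.4,0,0,0],
  ],
)

```text
time: 22.45
position: [0.5472, -0.2794, 0.1781]
ee_rot: [0.001, 0.151, 0.989, -0.0]
ft_force: [1.6, -1.1, -0.4]
width: 0.0515
finger_force: 0.0
```

Call:
move_arm(
  deltas=[
    [0,0,0.4,0,0,0],
    [0,0,0.3,0,0,0],
    [0,0,0,0,0,0],
    [0,0,0,0,0,0],
  ],
)

```text
time: 22.95
position: [0.5481, -0.2782, 0.0762]
ee_rot: [0.001, 0.15, 0.989, -0.0]
ft_force: [0.6, -0.2, 0.6]
width: 0.0514
finger_force: 0.0
```

Call:
move_arm(
  deltas=[
    [0.008,0.012,0.17,0,0,0],
    [0,0,0.155,0,0,0],
    [0,0,0,0,0,0],
  ],
)

```text
time: 23.32
position: [0.5473, -0.2753, 0.0268]
ee_rot: [0.0, 0.149, 0.989, -0.0]
ft_force: [0.4, -0.1, 0.7]
width: 0.0511
finger_force: 0.0
```

Call:
move_arm(
  deltas=[
    [0,0,0,0,0,0],
    [0,0,0,0,0,0],
    [0,0,0,0,0,0],
    [0,0,0,0,0,0],
  ],
  claw=1,
)

```text
time: 23.82
position: [0.5479, -0.2766, 0.0275]
ee_rot: [0.001, 0.149, 0.989, -0.001]
ft_force: [-3.9, -10.7, 9.6]
width: 0.0112
finger_force: 35.2
```

Call:
move_arm(
  deltas=[
    [-0.04,0,0,0,0,0],
    [-0.07,0,0,0,0,0],
    [-0.08,0,0,0,0,0],
    [-0.07,0,0,0,0,0],
    [-0.04,0,0,0,0,0],
  ],
)

```text
time: 24.45
position: [0.5911, -0.2898, 0.0275]
ee_rot: [0.001, 0.149, 0.989, -0.001]
ft_force: [-3.7, -7.4, 10.1]
width: 0.0111
finger_force: 35.3
```

Call:
move_arm(
  deltas=[
    [-0.015,0,0,0,0,0],
    [-0.015,0,0,0,0,0],
    [0,0,0,0,0,0],
  ],
)

```text
time: 24.82
position: [0.5953, -0.2911, 0.0275]
ee_rot: [0.001, 0.149, 0.989, -0.001]
ft_force: [-1.6, -8.9, 6.8]
width: 0.0111
finger_force: 35.0
```

Call:
move_arm(
  deltas=[
    [-0.015,0,0,0,0,0],
    [0,0,0,0,0,0],
  ],
)

```text
time: 25.08
position: [0.5966, -0.2914, 0.0274]
ee_rot: [0.001, 0.149, 0.989, -0.001]
ft_force: [-7.3, -7.7, 10.4]
width: 0.011
finger_force: 35.6
```

Call:
move_arm(
  deltas=[
    [-0.013,0,0,0,0,0],
    [0,0,0,0,0,0],
  ],
)

```text
time: 25.32
position: [0.5966, -0.2914, 0.0274]
ee_rot: [-0.001, 0.149, 0.989, -0.001]
ft_force: [-18.9, -5.0, 20.8]
width: 0.011
finger_force: 36.8
```

Call:
move_arm(
  deltas=[
    [0.02,0,0,0,0,0],
    [0,0,0,0,0,0],
  ],
)

```text
time: 25.58
position: [0.596, -0.2913, 0.0275]
ee_rot: [0.001, 0.149, 0.989, -0.001]
ft_force: [-4.2, -8.2, 7.7]
width: 0.0109
finger_force: 35.1
```

Call:
move_arm(
  deltas=[
    [0,0,0,0,0,0],
    [0,0,0,0,0,0],
    [0,0,-0.3,0,0,0],
    [0,0,-0.4,0,0,0],
    [0,0,-0.2,0,0,0],
  ],
  claw=-0.3,
)

```text
time: 26.2
position: [0.5964, -0.29, 0.1642]
ee_rot: [0.002, 0.149, 0.989, -0.001]
ft_force: [0.5, -0.2, -0.5]
width: 0.0552
finger_force: 0.0
```

Call:
move_arm(
  deltas=[
    [-0.141,0.141,0,0,0,0],
    [-0.141,0.141,0,0,0,0],
    [0,0,0.25,0,0,0],
    [0,0,0.15,0,0,0],
    [0,0,0,0,0,0],
  ],
  claw=1,
)

```text
time: 26.82
position: [0.6474, -0.261, 0.0991]
ee_rot: [-0.002, 0.149, 0.989, 0.001]
ft_force: [0.1, -0.5, 0.4]
width: 0.0
finger_force: 0.0
```

Call:
move_arm(
  deltas=[
    [0,0,0,0,0,0],
    [0,0,0,0,0,0],
  ],
)

```text
time: 27.08
position: [0.649, -0.2622, 0.1022]
ee_rot: [0.001, 0.149, 0.989, -0.0]
ft_force: [-0.3, -0.4, -0.5]
width: 0.0002
finger_force: 0.0
```

Call:
move_arm(
  deltas=[
    [0,0,0.07,0,0,0],
    [0,0,0.05,0,0,0],
    [0,0,0,0,0,0],
    [0,0,0,0,0,0],
  ],
)

```text
time: 27.58
position: [0.6484, -0.2618, 0.0828]
ee_rot: [-0.0, 0.149, 0.989, 0.0]
ft_force: [-0.6, 0.7, -0.8]
width: -0.0003
finger_force: 0.0
```

Call:
move_arm(
  deltas=[
    [0,0,0.01,0,0,0],
    [0,0,0.007,0,0,0],
    [0,0,0,0,0,0],
  ],
)

```text
time: 27.95
position: [0.6485, -0.2619, 0.0805]
ee_rot: [0.0, 0.149, 0.989, -0.0]
ft_force: [0.3, 1.0, 4.9]
width: -0.0003
finger_force: 2.0
```

Call:
move_arm(
  deltas=[
    [0,0,0.007,0,0,0],
    [0,0,0.004,0,0,0],
    [0,0,0,0,0,0],
    [0,0,0,0,0,0],
  ],
)

```text
time: 28.45
position: [0.6486, -0.2619, 0.0799]
ee_rot: [0.001, 0.149, 0.989, -0.0]
ft_force: [-4.9, 1.8, 19.0]
width: -0.0
finger_force: 9.4
```

Call:
move_arm(
  deltas=[
    [0,0,-0.1,0,0,0],
    [0,0,-0.2,0,0,0],
    [0,-0.3,0,0,0,0],
    [0,-0.3,0,0,0,0],
    [0,0,0,0,0,0],
  ],
)

```text
time: 29.08
position: [0.6207, -0.3508, 0.1239]
ee_rot: [0.0, 0.151, 0.989, -0.0]
ft_force: [-0.6, -0.0, -0.1]
width: -0.0
finger_force: 0.0
```

Call:
move_arm(
  deltas=[
    [0,0,0,0,0,0],
    [0,0,0,0,0,0],
    [0,0,0,0,0,0],
    [0,0,0,0,0,0],
    [0,0,0,0,0,0],
  ],
)

```text
time: 29.7
position: [0.6219, -0.3476, 0.1236]
ee_rot: [-0.0, 0.149, 0.989, 0.0]
ft_force: [-0.5, 0.1, 0.3]
width: 0.0001
finger_force: 0.0
```

Call:
move_arm(
  deltas=[
    [0,0,0,0,0,0],
    [0,0,0,0,0,0],
    [0,0,0,0,0,0],
    [0,0,0,0,0,0],
    [0,0,0,0,0,0],
  ],
)

```text
time: 30.32
position: [0.6218, -0.3478, 0.1236]
ee_rot: [-0.0, 0.149, 0.989, -0.0]
ft_force: [-0.1, -0.4, 0.5]
width: -0.0001
finger_force: 0.0
```

Call:
move_arm(
  deltas=[
    [0,0,0,0,0,0],
    [0,0,0,0,0,0],
    [0,0,0,0,0,0],
    [0,0,0,0,0,0],
    [0,0,0,0,0,0],
  ],
)

```text
time: 30.95
position: [0.6218, -0.3478, 0.1236]
ee_rot: [-0.0, 0.149, 0.989, -0.0]
ft_force: [0.8, 0.1, 0.6]
width: -0.0
finger_force: 0.0
```

Call:
move_arm(
  deltas=[
    [0,0,0,0,0,0],
    [0,0,0,0,0,0],
    [0,0,0,0,0,0],
    [0,0,0,0,0,0],
    [0,0,0,0,0,0],
  ],
)

```text
time: 31.58
position: [0.6218, -0.3478, 0.1236]
ee_rot: [-0.0, 0.149, 0.989, 0.0]
ft_force: [0.2, -0.3, 0.2]
width: -0.0001
finger_force: 0.0
```

Call:
move_arm(
  deltas=[
    [0,0,0,0,0,0],
    [0,0,0,0,0,0],
    [0,0,0,0,0,0],
    [0,0,0,0,0,0],
    [0,0,0,0,0,0],
  ],
)

```text
time: 32.2
position: [0.6218, -0.3478, 0.1236]
ee_rot: [0.0, 0.149, 0.989, -0.0]
ft_force: [0.4, 0.8, 0.1]
width: -0.0001
finger_force: 0.0
```

Call:
move_arm(
  deltas=[
    [0,0,0,0,0,0],
    [0,0,0,0,0,0],
    [0,0,0,0,0,0],
    [0,0,0,0,0,0],
    [0,0,0,0,0,0],
  ],
)

```text
time: 32.83
position: [0.6218, -0.3478, 0.1236]
ee_rot: [0.0, 0.149, 0.989, -0.0]
ft_force: [-0.1, -0.0, -1.4]
width: 0.0003
finger_force: 0.0
```

Call:
move_arm(
  deltas=[
    [0,0,0,0,0,0],
    [0,0,0,0,0,0],
    [0,0,0,0,0,0],
    [0,0,0,0,0,0],
    [0,0,0,0,0,0],
  ],
)

```text
time: 33.45
position: [0.6218, -0.3478, 0.1236]
ee_rot: [-0.0, 0.149, 0.989, 0.0]
ft_force: [-0.1, -0.4, 0.2]
width: 0.0003
finger_force: 0.0
```

Call:
move_arm(
  deltas=[
    [0,0,0,0,0,0],
    [0,0,0,0,0,0],
    [0,0,0,0,0,0],
    [0,0,0,0,0,0],
    [0,0,0,0,0,0],
  ],
)

```text
time: 34.08
position: [0.6218, -0.3478, 0.1236]
ee_rot: [0.0, 0.149, 0.989, 0.0]
ft_force: [0.0, -0.3, -0.2]
width: -0.0001
finger_force: 0.0
```

Call:
move_arm(
  deltas=[
    [0,0,0.12,0,0,0],
    [0,0,0.1,0,0,0],
    [0,0,0.05,0,0,0],
    [0,0,0,0,0,0],
    [0,0,0,0,0,0],
  ],
)

```text
time: 34.7
position: [0.622, -0.3479, 0.0834]
ee_rot: [0.0, 0.149, 0.989, -0.0]
ft_force: [-0.2, -0.2, -0.5]
width: -0.0001
finger_force: 0.0
```

Call:
move_arm(
  deltas=[
    [0,0,0.01,0,0,0],
    [0,0,0.007,0,0,0],
    [0,0,0,0,0,0],
  ],
)

```text
time: 35.08
position: [0.622, -0.3479, 0.0808]
ee_rot: [0.0, 0.149, 0.989, -0.0]
ft_force: [-0.0, -0.2, 3.2]
width: 0.0001
finger_force: 1.4
```

Call:
move_arm(
  deltas=[
    [0,0,0.008,0,0,0],
    [0,0,0,0,0,0],
    [0,0,0,0,0,0],
    [0,0,0,0,0,0],
  ],
)

```text
time: 35.58
position: [0.622, -0.3479, 0.08]
ee_rot: [0.0, 0.149, 0.989, -0.0]
ft_force: [-1.9, 1.2, 9.9]
width: 0.0001
finger_force: 4.8
```

Call:
move_arm(
  deltas=[
    [0,0,0.003,0,0,0],
    [0,0,0,0,0,0],
    [0,0,0,0,0,0],
  ],
)

```text
time: 35.95
position: [0.622, -0.3479, 0.08]
ee_rot: [0.0, 0.149, 0.989, -0.0]
ft_force: [-4.0, 2.8, 14.5]
width: -0.0001
finger_force: 7.3
```

Call:
move_arm(
  deltas=[
    [0,0,-0.1,0,0,0],
    [0,0,-0.4,0,0,0],
    [0,0,0,0,0,0],
  ],
)

```text
time: 36.33
position: [0.624, -0.3492, 0.1594]
ee_rot: [0.004, 0.149, 0.989, -0.002]
ft_force: [1.2, -0.2, -0.9]
width: -0.0002
finger_force: 0.0
```

Call:
move_arm(
  deltas=[
    [0.144,0.155,0,0,0,0],
    [0.144,0.155,0,0,0,0],
    [0,0,0,0,0,0],
    [0,0,0.25,0,0,0],
    [0,0,0.25,0,0,0],
  ],
  claw=-0.2,
)

```text
time: 36.95
position: [0.5948, -0.2914, 0.0784]
ee_rot: [0.001, 0.149, 0.989, -0.0]
ft_force: [0.8, 0.1, 0.1]
width: 0.0512
finger_force: 0.0
```

Call:
move_arm(
  deltas=[
    [0,0,0.2,0,0,0],
    [0,0,0.1,0,0,0],
    [0,0,0,0,0,0],
  ],
)

```text
time: 37.33
position: [0.5941, -0.2908, 0.0333]
ee_rot: [-0.001, 0.149, 0.989, 0.0]
ft_force: [-0.6, 0.5, 0.3]
width: 0.0513
finger_force: 0.0
```

Call:
move_arm(
  deltas=[
    [0,0,0.03,0,0,0],
    [0,0,0,0,0,0],
    [0,0,0,0,0,0],
    [0,0,0,0,0,0],
  ],
  claw=1,
)

```text
time: 37.83
position: [0.5946, -0.291, 0.0302]
ee_rot: [0.001, 0.149, 0.989, -0.0]
ft_force: [-1.4, -0.4, 6.5]
width: 0.0111
finger_force: 33.1
```

Call:
move_arm(
  deltas=[
    [0.03,0,0,0,0,0],
    [0.06,0,0,0,0,0],
    [0.08,0,0,0,0,0],
    [0.08,0,0,0,0,0],
    [0.04,0,0,0,0,0],
  ],
)

```text
time: 38.45
position: [0.5527, -0.2782, 0.0302]
ee_rot: [0.001, 0.149, 0.989, -0.0]
ft_force: [0.7, -2.9, 6.2]
width: 0.0109
finger_force: 33.0
```

Call:
move_arm(
  deltas=[
    [0.02,0,0,0,0,0],
    [0.01,0,0,0,0,0],
    [0,0,0,0,0,0],
  ],
)

```text
time: 38.83
position: [0.5487, -0.2769, 0.0302]
ee_rot: [0.001, 0.149, 0.989, -0.0]
ft_force: [-1.6, -3.4, 9.6]
width: 0.0108
finger_force: 33.4
```

Call:
move_arm(
  deltas=[
    [0.012,0,0,0,0,0],
    [0,0,0,0,0,0],
  ],
)

```text
time: 39.08
position: [0.547, -0.2765, 0.0302]
ee_rot: [0.001, 0.149, 0.989, -0.001]
ft_force: [-0.4, -2.5, 7.7]
width: 0.0111
finger_force: 33.4
```

Call:
move_arm(
  deltas=[
    [0,0,0,0,0,0],
    [0,0,0,0,0,0],
    [0,0,-0.3,0,0,0],
    [0,0,-0.4,0,0,0],
    [0,0,-0.4,0,0,0],
  ],
  claw=-0.2,
)

```text
time: 39.7
position: [0.5462, -0.2756, 0.1959]
ee_rot: [-0.0, 0.149, 0.989, 0.0]
ft_force: [2.1, -1.1, -0.1]
width: 0.051
finger_force: 0.0
```

Call:
move_arm(
  deltas=[
    [0,0,-0.4,0,0,0],
    [0,0,-0.3,0,0,0],
    [0.311,0.198,0,0,0,0],
    [0.311,0.198,0,0,0,0],
    [0.311,0.198,0,0,0,0],
  ],
)

```text
time: 40.33
position: [0.4378, -0.1481, 0.2992]
ee_rot: [-0.0, 0.149, 0.989, 0.0]
ft_force: [0.7, 1.0, -0.4]
width: 0.0511
finger_force: 0.0
```

Call:
move_arm(
  deltas=[
    [0.15,0.3,0,0,0,0],
    [0.15,0.3,0,0,0,0],
    [0.15,0.3,0,0,0,0],
    [0.15,0.3,0,0,0,0],
    [0,0,0,0,0,0],
  ],
)

```text
time: 40.95
position: [0.4053, 0.0517, 0.2993]
ee_rot: [-0.0, 0.147, 0.989, 0.0]
ft_force: [0.4, -1.5, 0.1]
width: 0.0507
finger_force: 0.0
```

```bash
python3 look.py pics/c5.png; python3 -c "
from h import *
print(*whites(230,165,350,250,'top',.0365,185),sep='\n')
print(*whites(183,228,258,318,'top',.0225,185),sep='\n')"
```

```text
(array([277.53, 169.54]), [16, 12, 150], array([ 0.6589, -0.2612]))
(array([335.95, 179.87]), [39, 41, 374], array([ 0.6514, -0.3747]))
(array([322.9 , 187.41]), [16, 16, 157], array([ 0.6337, -0.3513]))
(array([261.87, 196.52]), [15, 14, 151], array([ 0.6025, -0.2377]))
(array([292.74, 218.69]), [82, 36, 382], array([ 0.5667, -0.3007]))
(array([289.32, 208.  ]), [15, 15, 155], array([ 0.5864, -0.2921]))
```

View pics/c5.png

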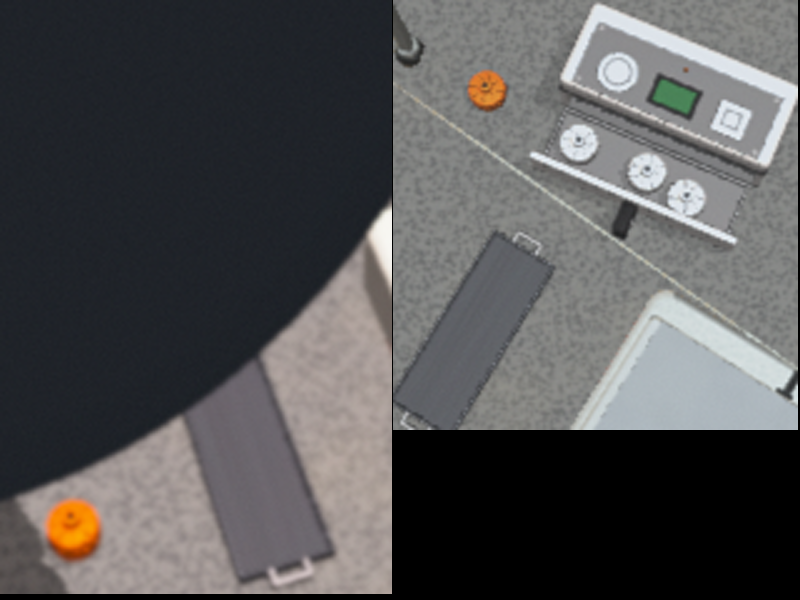

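The top crop shows the right cassette knocked left, still upright at (686,197), close to the middle one at (647,172). The left one is at (578,143). I'll measure them more exactly.

```bash
python3 - <<'E'
from h import *
np.set_printoptions(precision=4,suppress=True)
d=cam("top"); x0,y0,x1,y1=240,175,345,240
v=cv2.cvtColor(d["pixels"],cv2.COLOR_RGB2HSV)[y0:y1,x0:x1]
m=((v[...,2]>180)&(v[...,1]<45)).astype(np.uint8)
m=cv2.morphologyEx(cv2.resize(m,None,fx=4,fy=4,interpolation=0),cv2.MORPH_CLOSE,cv2.getStructuringElement(2,(13,13)))
m=cv2.morphologyEx(m,cv2.MORPH_OPEN,cv2.getStructuringElement(2,(41,41)))
o=np.array([.6361,-.305]);ux=np.array([.9553,-.2956]);uy=np.array([.2956,.9553])
for c,s in blobs(m,1000,9000):
    p=(c+.5)/4-.5+[x0,y0]; w=plane(d,p,.0365)[:2]; print(p,s,w,"unit",(w-o)@ux,(w-o)@uy)
E
```

```text
[323.  187.5] [307, 25, 54, 54, 2284] [ 0.6336 -0.3515] unit 0.01133772616641173 -0.045207335552511795
[261.9425 196.5725] [60, 60, 60, 56, 2600] [ 0.6025 -0.2379] unit -0.051976343807719184 0.054157331917540685
[289.3625 207.9525] [171, 105, 57, 58, 2625] [ 0.5865 -0.2921] unit -0.05117818973610946 -0.0023662379907191905
[304.5525 219.62  ] [231, 148, 61, 67, 3146] [ 0.5675 -0.323 ] unit -0.06020340169852856 -0.03750545875423818
```

Call:
move_arm(
  deltas=[
    [-0.15,-0.3,0,0,0,0],
    [-0.15,-0.3,0,0,0,0],
    [-0.15,-0.3,0,0,0,0],
    [-0.15,-0.3,0,0,0,0],
    [-0.292,-0.209,0,0,0,0],
  ],
  claw=0.5,
)

```text
time: 41.82
position: [0.4709, -0.1955, 0.2995]
ee_rot: [-0.0, 0.151, 0.989, -0.0]
ft_force: [1.1, 0.6, 1.2]
width: 0.0216
finger_force: 0.0
```

Call:
move_arm(
  deltas=[
    [-0.292,-0.209,0,0,0,0],
    [-0.292,-0.209,0,0,0,0],
    [-0.292,-0.209,0,0,0,0],
    [0,0,0.35,0,0,0],
    [0,0,0.35,0,0,0],
  ],
)

```text
time: 42.45
position: [0.5693, -0.3231, 0.1927]
ee_rot: [0.0, 0.15, 0.989, -0.0]
ft_force: [0.6, 1.0, -1.0]
width: 0.0215
finger_force: 0.0
```

Call:
move_arm(
  deltas=[
    [0,0,0.35,0,0,0],
    [0,0,0.2,0,0,0],
    [0,0,0.1,0,0,0],
    [0,0,0,0,0,0],
    [0,0,0,0,0,0],
  ],
)

```text
time: 43.08
position: [0.5702, -0.3218, 0.0983]
ee_rot: [0.001, 0.149, 0.989, -0.0]
ft_force: [0.8, -0.2, 0.4]
width: 0.0214
finger_force: 0.0
```

Call:
move_arm(
  deltas=[
    [0,0,0.2,0,0,0],
    [0,0,0.1,0,0,0],
    [0,0,0.05,0,0,0],
    [0,0,0,0,0,0],
    [0,0,0,0,0,0],
  ],
  claw=0.55,
)

```text
time: 43.7
position: [0.5701, -0.3213, 0.0452]
ee_rot: [0.001, 0.149, 0.989, -0.0]
ft_force: [1.0, -1.0, 0.7]
width: 0.0188
finger_force: 0.0
```

Call:
move_arm(
  deltas=[
    [0,0,0.035,0,0,0],
    [0,0,0,0,0,0],
    [0,0,0,0,0,0],
  ],
)

```text
time: 44.08
position: [0.5696, -0.321, 0.0392]
ee_rot: [0.0, 0.149, 0.989, 0.0]
ft_force: [0.8, -0.8, 0.7]
width: 0.0189
finger_force: 0.0
```

Call:
move_arm(
  deltas=[
    [0,0,0,0,0,0],
    [0,0,0,0,0,0],
    [0,0,0,0,0,0],
  ],
  claw=1,
  newtons=20,
)

```text
time: 44.45
position: [0.5697, -0.321, 0.0392]
ee_rot: [0.0, 0.149, 0.989, -0.0]
ft_force: [0.3, 0.7, 1.9]
width: 0.0076
finger_force: 19.5
```

Call:
move_arm(
  deltas=[
    [0,0,-0.01,0,0,0],
    [-0.015,-0.05,0,0,0,0],
    [-0.015,-0.05,0,0,0,0],
    [-0.005,-0.045,0,0,0,0],
    [0,0,0.01,0,0,0],
  ],
)

```text
time: 45.08
position: [0.5681, -0.3441, 0.0391]
ee_rot: [0.0, 0.15, 0.989, -0.0]
ft_force: [-1.5, -3.2, 8.5]
width: 0.0078
finger_force: 20.3
```

Call:
move_arm(
  deltas=[
    [0,0,0,0,0,0],
    [0,0,0,0,0,0],
  ],
)

```text
time: 45.32
position: [0.5683, -0.3433, 0.0392]
ee_rot: [0.0, 0.149, 0.989, -0.0]
ft_force: [-0.6, -1.7, 1.9]
width: 0.0082
finger_force: 19.8
```

Call:
move_arm(
  deltas=[
    [0,0,0,0,0,0],
    [0,0,0,0,0,0],
    [0,0,-0.2,0,0,0],
    [0,0,-0.25,0,0,0],
  ],
  claw=0.55,
)

```text
time: 45.82
position: [0.5677, -0.3428, 0.1065]
ee_rot: [-0.001, 0.149, 0.989, 0.001]
ft_force: [0.0, -0.1, 0.1]
width: 0.0188
finger_force: 0.0
```

Call:
move_arm(
  deltas=[
    [0,0,0.1,0,0,0],
    [0,0,0.2,0,0,0],
    [0,0,0.15,0,0,0],
    [0,0,0.05,0,0,0],
    [0,0,0,0,0,0],
  ],
  claw=0,
  newtons=30,
)

```text
time: 46.45
position: [0.568, -0.3431, 0.0311]
ee_rot: [-0.0, 0.149, 0.989, 0.0]
ft_force: [0.5, -1.0, 0.8]
width: 0.0424
finger_force: 0.0
```

Call:
move_arm(
  deltas=[
    [0,0,0.03,0,0,0],
    [0,0,0,0,0,0],
  ],
)

```text
time: 46.7
position: [0.5683, -0.3434, 0.0274]
ee_rot: [0.0, 0.149, 0.989, -0.0]
ft_force: [-0.6, 1.0, -0.2]
width: 0.0429
finger_force: 0.0
```

Call:
move_arm(
  deltas=[
    [0,0,0,0,0,0],
    [0,0,0,0,0,0],
    [0,0,0,0,0,0],
    [0,0,0,0,0,0],
  ],
  claw=1,
)

```text
time: 47.2
position: [0.5685, -0.3435, 0.0277]
ee_rot: [0.0, 0.149, 0.989, -0.0]
ft_force: [-0.7, 0.9, 6.1]
width: 0.0279
finger_force: 29.4
```

Call:
move_arm(
  deltas=[
    [0,0,-0.1,0,0,0],
    [0,0,-0.17,0,0,0],
    [0,0,-0.13,0,0,0],
    [0.193,0.302,0,0,0,0],
    [0.193,0.302,0,0,0,0],
  ],
)

```text
time: 47.82
position: [0.5394, -0.2389, 0.0881]
ee_rot: [0.001, 0.15, 0.989, -0.0]
ft_force: [0.2, 0.4, -1.4]
width: 0.0285
finger_force: 29.6
```

Call:
move_arm(
  deltas=[
    [0.267,0.083,0,0,0,0],
    [0.267,0.083,0,0,0,0],
    [0.267,0.083,0,0,0,0],
    [0.267,0.083,0,0,0,0],
    [0,0,0,0,0,0],
  ],
)

```text
time: 48.45
position: [0.3987, -0.1432, 0.0877]
ee_rot: [-0.001, 0.149, 0.989, 0.0]
ft_force: [2.0, -0.9, -0.3]
width: 0.028
finger_force: 29.7
```

Call:
move_arm(
  deltas=[
    [0,0,0.2,0,0,0],
    [0,0,0.15,0,0,0],
    [0,0,0.06,0,0,0],
    [0,0,0,0,0,0],
    [0,0,0,0,0,0],
  ],
)

```text
time: 49.08
position: [0.4018, -0.1451, 0.0263]
ee_rot: [0.0, 0.149, 0.989, -0.0]
ft_force: [-0.5, -0.2, 0.0]
width: 0.0278
finger_force: 29.7
```

Call:
move_arm(
  deltas=[
    [0,0,0.05,0,0,0],
    [0,0,0.03,0,0,0],
    [0,0,0,0,0,0],
    [0,0,0,0,0,0],
  ],
)

```text
time: 49.58
position: [0.4012, -0.1448, 0.0136]
ee_rot: [-0.0, 0.149, 0.989, 0.0]
ft_force: [-0.0, -1.1, 0.3]
width: 0.028
finger_force: 33.3
```

Call:
move_arm(
  deltas=[
    [0,0,0,0,0,0],
    [0,0,0,0,0,0],
    [0,0,-0.2,0,0,0],
    [0,0,-0.3,0,0,0],
    [0,0,-0.29,0,0,0],
  ],
  claw=-0.2,
)

```text
time: 50.2
position: [0.401, -0.1447, 0.1335]
ee_rot: [-0.0, 0.149, 0.989, 0.0]
ft_force: [1.0, -0.9, -0.2]
width: 0.0513
finger_force: 0.0
```

Call:
move_arm(
  deltas=[
    [-0.365,-0.14,0,0,0,0],
    [-0.365,-0.14,0,0,0,0],
    [-0.365,-0.14,0,0,0,0],
    [-0.365,-0.14,0,0,0,0],
    [0,0,0,0,0,0],
  ],
  claw=0,
)

```text
time: 50.82
position: [0.5883, -0.2921, 0.1317]
ee_rot: [0.001, 0.15, 0.989, -0.001]
ft_force: [-0.3, 0.3, -0.0]
width: 0.0424
finger_force: 0.0
```

Call:
move_arm(
  deltas=[
    [0,0,0.25,0,0,0],
    [0,0,0.2,0,0,0],
    [0,0,0.15,0,0,0],
    [0,0,0.05,0,0,0],
    [0,0,0,0,0,0],
  ],
)

```text
time: 51.45
position: [0.5854, -0.2894, 0.0347]
ee_rot: [-0.0, 0.149, 0.989, 0.0]
ft_force: [0.1, -0.5, 0.4]
width: 0.0428
finger_force: 0.0
```

```bash
python3 -c "
from h import *
for t in (120,150):print(t,*whites(thr=t),sep='\n')"
```

```text
120
(array([325.02, 274.58]), [11, 24, 118], array([ 0.4528, -0.2696]))
(array([319.8 , 328.15]), [24, 33, 349], array([ 0.3896, -0.1956]))
(array([290.06, 344.49]), [21, 20, 313], array([ 0.4   , -0.1442]))
150
(array([290.  , 344.53]), [19, 18, 273], array([ 0.4001, -0.1441]))
```

Cassette placed in the tray at its old spot. Next, the middle one.

Call:
move_arm(
  deltas=[
    [0,0,0.05,0,0,0],
    [0,0,0,0,0,0],
  ],
)

```text
time: 51.8
position: [0.5855, -0.2896, 0.0269]
ee_rot: [-0.0, 0.149, 0.989, 0.0]
ft_force: [-1.0, -0.7, -0.1]
width: 0.0427
finger_force: 0.0
```

Call:
move_arm(
  deltas=[
    [0,0,0,0,0,0],
    [0,0,0,0,0,0],
    [0,0,0,0,0,0],
    [0,0,0,0,0,0],
  ],
  claw=1,
)

```text
time: 52.3
position: [0.5858, -0.2898, 0.0274]
ee_rot: [0.0, 0.149, 0.989, -0.0]
ft_force: [-0.0, 0.9, 5.9]
width: 0.0281
finger_force: 29.7
```

Call:
move_arm(
  deltas=[
    [0,0,-0.1,0,0,0],
    [0,0,-0.17,0,0,0],
    [0,0,-0.13,0,0,0],
    [0.274,0.113,0,0,0,0],
    [0.274,0.113,0,0,0,0],
  ],
)

```text
time: 52.92
position: [0.5166, -0.2326, 0.0881]
ee_rot: [0.001, 0.149, 0.989, -0.0]
ft_force: [-0.2, 0.3, -0.8]
width: 0.0281
finger_force: 29.6
```

Call:
move_arm(
  deltas=[
    [0.274,0.113,0,0,0,0],
    [0.274,0.113,0,0,0,0],
    [0,0,0.2,0,0,0],
    [0,0,0.15,0,0,0],
    [0,0,0,0,0,0],
  ],
)

```text
time: 53.55
position: [0.4483, -0.1762, 0.0343]
ee_rot: [-0.001, 0.149, 0.989, 0.0]
ft_force: [-0.5, 0.6, -0.6]
width: 0.0279
finger_force: 29.7
```

Call:
move_arm(
  deltas=[
    [0,0,0.06,0,0,0],
    [0,0,0.05,0,0,0],
    [0,0,0,0,0,0],
    [0,0,0,0,0,0],
  ],
)

```text
time: 54.05
position: [0.4488, -0.1765, 0.0183]
ee_rot: [0.0, 0.149, 0.989, -0.0]
ft_force: [-0.2, 0.0, 0.2]
width: 0.0282
finger_force: 29.7
```

Call:
move_arm(
  deltas=[
    [0,0,0.02,0,0,0],
    [0,0,0.008,0,0,0],
    [0,0,0,0,0,0],
  ],
)

```text
time: 54.42
position: [0.4486, -0.1764, 0.0139]
ee_rot: [-0.0, 0.149, 0.989, 0.0]
ft_force: [0.5, 0.0, -0.1]
width: 0.0282
finger_force: 29.7
```

Call:
move_arm(
  deltas=[
    [0,0,0,0,0,0],
    [0,0,0,0,0,0],
    [0,0,-0.2,0,0,0],
    [0,0,-0.3,0,0,0],
    [0,0,-0.29,0,0,0],
  ],
  claw=-0.2,
)

```text
time: 55.05
position: [0.4484, -0.1763, 0.1337]
ee_rot: [-0.0, 0.149, 0.989, 0.0]
ft_force: [0.2, 0.0, 0.1]
width: 0.0511
finger_force: 0.0
```

Call:
move_arm(
  deltas=[
    [-0.37,-0.025,0,0,0,0],
    [-0.37,-0.025,0,0,0,0],
    [-0.37,-0.025,0,0,0,0],
    [0,0,0,0,0,0],
  ],
  claw=0,
)

```text
time: 55.55
position: [0.6075, -0.2376, 0.1322]
ee_rot: [0.001, 0.149, 0.989, -0.0]
ft_force: [0.1, 0.0, -0.3]
width: 0.0425
finger_force: 0.0
```

Call:
move_arm(
  deltas=[
    [0,0,0.25,0,0,0],
    [0,0,0.2,0,0,0],
    [0,0,0.15,0,0,0],
    [0,0,0.05,0,0,0],
    [0,0,0,0,0,0],
  ],
)

```text
time: 56.18
position: [0.604, -0.2362, 0.035]
ee_rot: [-0.0, 0.149, 0.989, 0.0]
ft_force: [0.2, 0.1, 0.1]
width: 0.0426
finger_force: 0.0
```

```bash
python3 -c "
from h import *
for t in (120,150):print(t,*whites(thr=t),sep='\n')"
```

```text
120
(array([284.32, 310.65]), [17, 16, 199], array([ 0.448, -0.176]))
(array([290.03, 344.49]), [21, 20, 323], array([ 0.4001, -0.1442]))
150
(array([284.81, 311.92]), [15, 13, 91], array([ 0.4458, -0.1751]))
(array([290.12, 344.47]), [19, 18, 287], array([ 0.4   , -0.1443]))
```

Call:
move_arm(
  deltas=[
    [0,0,0.05,0,0,0],
    [0,0,0,0,0,0],
  ],
)

```text
time: 56.52
position: [0.6042, -0.2362, 0.0272]
ee_rot: [-0.0, 0.149, 0.989, 0.0]
ft_force: [0.1, -0.1, -0.2]
width: 0.0426
finger_force: 0.0
```

Call:
move_arm(
  deltas=[
    [0,0,0,0,0,0],
    [0,0,0,0,0,0],
    [0,0,0,0,0,0],
    [0,0,0,0,0,0],
  ],
  claw=1,
)

```text
time: 57.02
position: [0.6045, -0.2363, 0.0276]
ee_rot: [0.0, 0.149, 0.989, -0.0]
ft_force: [-0.9, 0.7, 5.2]
width: 0.028
finger_force: 29.7
```

Call:
move_arm(
  deltas=[
    [0,0,-0.1,0,0,0],
    [0,0,-0.17,0,0,0],
    [0,0,-0.13,0,0,0],
    [0.2,0.011,0,0,0,0],
    [0.2,0.011,0,0,0,0],
  ],
)

```text
time: 57.65
position: [0.5477, -0.2153, 0.0884]
ee_rot: [0.001, 0.149, 0.989, -0.0]
ft_force: [-0.3, 0.1, -0.5]
width: 0.028
finger_force: 29.6
```

Call:
move_arm(
  deltas=[
    [0.2,0.011,0,0,0,0],
    [0.11,0,0,0,0,0],
    [0,0,0.2,0,0,0],
    [0,0,0.15,0,0,0],
    [0,0,0,0,0,0],
  ],
)

```text
time: 58.28
position: [0.5036, -0.1999, 0.0345]
ee_rot: [-0.001, 0.149, 0.989, 0.0]
ft_force: [-0.0, -0.5, -0.1]
width: 0.0285
finger_force: 29.7
```

Call:
move_arm(
  deltas=[
    [0,0,0.06,0,0,0],
    [0,0,0.05,0,0,0],
    [0,0,0,0,0,0],
    [0,0,0.028,0,0,0],
    [0,0,0,0,0,0],
  ],
)

```text
time: 58.9
position: [0.504, -0.2001, 0.0141]
ee_rot: [-0.0, 0.149, 0.989, 0.0]
ft_force: [-0.8, -0.8, -0.1]
width: 0.0283
finger_force: 29.7
```

Call:
move_arm(
  deltas=[
    [0,0,0,0,0,0],
  ],
)

```text
time: 59.02
position: [0.5042, -0.2001, 0.0143]
ee_rot: [0.0, 0.149, 0.989, -0.0]
ft_force: [0.8, -0.3, 0.2]
width: 0.0283
finger_force: 29.7
```

Call:
move_arm(
  deltas=[
    [0,0,0,0,0,0],
    [0,0,0,0,0,0],
    [0,0,-0.2,0,0,0],
    [0,0,-0.3,0,0,0],
    [0,0,-0.29,0,0,0],
  ],
  claw=-0.2,
)

```text
time: 59.65
position: [0.5039, -0.2, 0.134]
ee_rot: [-0.0, 0.149, 0.989, 0.0]
ft_force: [0.5, 0.2, 0.1]
width: 0.0511
finger_force: 0.0
```

Call:
move_arm(
  deltas=[
    [-0.214,-0.2,0,0,0,0],
    [-0.214,-0.2,0,0,0,0],
    [0,0,0,0,0,0],
    [0,0,0.25,0,0,0],
    [0,0,0.2,0,0,0],
  ],
)

```text
time: 60.28
position: [0.5472, -0.2758, 0.0642]
ee_rot: [-0.0, 0.149, 0.989, 0.0]
ft_force: [-0.0, -0.3, 0.2]
width: 0.0512
finger_force: 0.0
```

Call:
move_arm(
  deltas=[
    [0,0,0.15,0,0,0],
    [0,0,0.06,0,0,0],
    [0,0,0,0,0,0],
  ],
)

```text
time: 60.65
position: [0.5475, -0.2761, 0.0337]
ee_rot: [-0.0, 0.149, 0.989, 0.0]
ft_force: [0.2, 0.0, 0.1]
width: 0.0512
finger_force: 0.0
```

```bash
python3 -c "
from h import *
for t in (110,):print(t,*whites(thr=t),sep='\n')"; python3 look.py pics/c6.png
```

```text
110
(array([325.76, 275.39]), [11, 32, 166], array([ 0.4509, -0.2693]))
(array([285.44, 310.76]), [15, 16, 169], array([ 0.4467, -0.1771]))
(array([290.05, 344.45]), [21, 20, 323], array([ 0.4001, -0.1443]))
(array([246.27, 361.8 ]), [5, 35, 100], array([ 0.4227, -0.0787]))
```

View pics/c6.png

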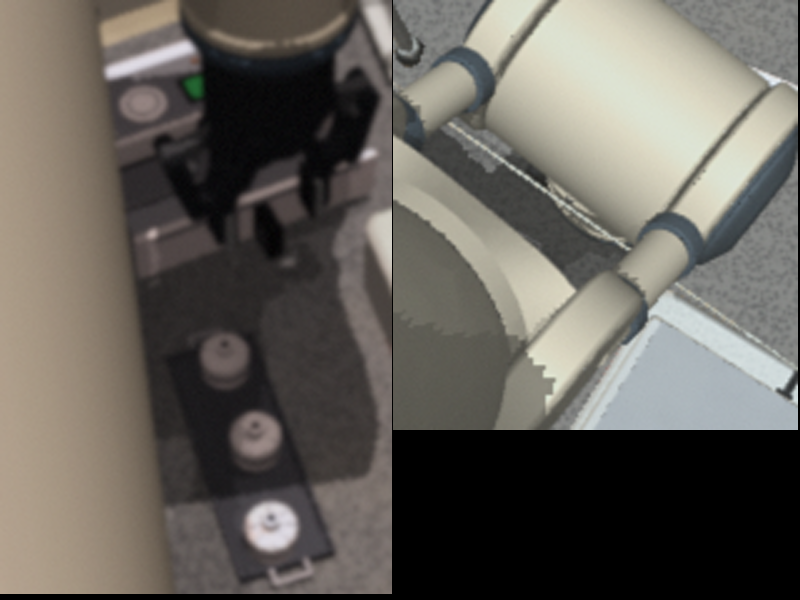

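The scene crop shows three cassettes upright in the tray at (224,360), (256,440) and (271,525), and the open fingers straddling the fin at (268,230). I'll grip and push home.

Call:
move_arm(
  deltas=[
    [0,0,0.03,0,0,0],
    [0,0,0,0,0,0],
    [0,0,0,0,0,0],
    [0,0,0,0,0,0],
  ],
  claw=1,
  newtons=40,
)

```text
time: 61.3
position: [0.5478, -0.2766, 0.0294]
ee_rot: [0.0, 0.149, 0.989, -0.0]
ft_force: [-1.3, -2.8, 2.1]
width: 0.011
finger_force: 40.7
```

Call:
move_arm(
  deltas=[
    [-0.04,0,0,0,0,0],
    [-0.07,0,0,0,0,0],
    [-0.08,0,0,0,0,0],
    [-0.08,0,0,0,0,0],
    [-0.04,0,0,0,0,0],
  ],
)

```text
time: 61.92
position: [0.5934, -0.2906, 0.0294]
ee_rot: [0.0, 0.149, 0.989, -0.0]
ft_force: [-2.5, -2.4, 6.3]
width: 0.0109
finger_force: 41.4
```

Call:
move_arm(
  deltas=[
    [-0.015,0,0,0,0,0],
    [-0.01,0,0,0,0,0],
    [0,0,0,0,0,0],
  ],
)

```text
time: 62.3
position: [0.5957, -0.2912, 0.0294]
ee_rot: [-0.0, 0.149, 0.989, 0.0]
ft_force: [-6.8, -2.3, 9.6]
width: 0.0109
finger_force: 41.7
```

Call:
move_arm(
  deltas=[
    [-0.015,0,0,0,0,0],
    [0,0,0,0,0,0],
  ],
)

```text
time: 62.55
position: [0.5957, -0.2912, 0.0293]
ee_rot: [-0.003, 0.149, 0.989, 0.001]
ft_force: [-20.2, -1.4, 19.8]
width: 0.0113
finger_force: 43.2
```

Call:
move_arm(
  deltas=[
    [0.018,0,0,0,0,0],
    [0,0,0,0,0,0],
  ],
)

```text
time: 62.8
position: [0.5957, -0.2913, 0.0294]
ee_rot: [0.0, 0.149, 0.989, -0.0]
ft_force: [-4.0, -2.6, 7.1]
width: 0.0108
finger_force: 41.4
```

Call:
move_arm(
  deltas=[
    [0,0,0,0,0,0],
    [0,0,0,0,0,0],
    [0,0,-0.3,0,0,0],
    [0,0,-0.4,0,0,0],
    [0,0,-0.4,0,0,0],
  ],
  claw=-0.3,
)

```text
time: 63.42
position: [0.5952, -0.2907, 0.1957]
ee_rot: [-0.0, 0.149, 0.989, 0.0]
ft_force: [0.8, -0.9, 0.1]
width: 0.0556
finger_force: 0.0
```

Call:
move_arm(
  deltas=[
    [0,0,-0.4,0,0,0],
    [0,0,-0.3,0,0,0],
    [0.3,0.13,0,0,0,0],
    [0.3,0.13,0,0,0,0],
    [0.3,0.13,0,0,0,0],
  ],
)

```text
time: 64.05
position: [0.4825, -0.1942, 0.2991]
ee_rot: [0.0, 0.149, 0.989, 0.0]
ft_force: [0.5, 0.8, -0.5]
width: 0.0558
finger_force: 0.0
```

Call:
move_arm(
  deltas=[
    [0.3,0.15,0,0,0,0],
    [0.15,0.3,0,0,0,0],
    [0.15,0.3,0,0,0,0],
    [0.15,0.3,0,0,0,0],
    [0.15,0.3,0,0,0,0],
  ],
)

```text
time: 64.68
position: [0.414, 0.0396, 0.2993]
ee_rot: [0.0, 0.149, 0.989, 0.0]
ft_force: [0.8, -1.1, -0.2]
width: 0.0557
finger_force: 0.0
```

Call:
move_arm(
  deltas=[
    [0,0.1,0,0,0,0],
    [0,0,0,0,0,0],
    [0,0,0,0,0,0],
  ],
)

```text
time: 65.05
position: [0.4191, 0.0515, 0.2991]
ee_rot: [-0.0, 0.149, 0.989, -0.0]
ft_force: [0.0, 0.4, -0.7]
width: 0.0555
finger_force: 0.0
```

```bash
python3 look.py pics/c7.png; python3 -c "
from h import *
print(*whites(183,228,258,318,'top',.0225,185),sep='\n')"
```

```text
(array([236.94, 247.24]), [15, 14, 157], array([ 0.5026, -0.2021]))
(array([220.9, 274. ]), [15, 15, 166], array([ 0.4492, -0.1789]))
(array([200.21, 297.98]), [15, 15, 163], array([ 0.401 , -0.1469]))
```

View pics/c7.png

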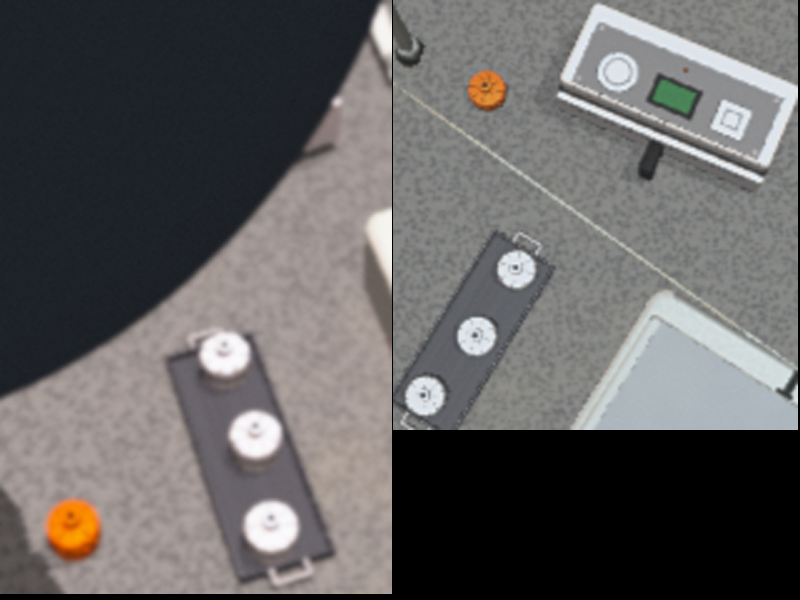

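The top view shows the drawer home, and the three cassettes upright inside the tray at (516,268), (476,336) and (425,396). I'm handing in.

```bash
python3 -c "
from workcell import env
print(env.close_job())"
```

```text
the job is handed in; nothing more can be done
None
```

The job is handed in, verdict not reported: all three cassettes got about 5.5 s or more of lamp time, and the last pictures show them port up in the dark steel tray with the drawer home.

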